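# Start a shrinkage run on the specimen recorder

## Task

Start a drying-shrinkage run: swing the recorder's lift lever fully up, take the steel gauge out from under the feeler and stand it in its felt-lined tray, and stand every wooden specimen upright and flat in the recorder's bays, one to a bay, one of them under the feeler. While the feeler is still up, also wind the clockwork key clockwise, in several part turns, until it comes up firmly against its stop. Only then swing the lever fully down again and let go, leaving the other things on the bench where they are.

Things in the scene. Friction and masses are not known exactly. Their poses are not given: they have to be found in the camera images.
- recorder: Shrinkage recorder, fixed: grey base 240 x 290 x 12 mm (x by y). A row of four bays along its robot side; behind them, left to right, a white head (60 x 42 mm, top at 110 mm) with feeler arm and lift lever, and a drum (76 mm across, top at 57 mm) with the winding key. Origin: centre of the base's underside; x away from the robot, y left, turned by up to 0.2 rad.
- lift_lever (a joint): The lift lever, rad: 0 fully down (feeler down), 1.35 fully up against its stop. Turning it up swings the knob up and away from the robot, about the recorder's +y axis through lever_pivot. Lever and feeler arm are one piece; light friction holds it wherever it is left (about 2 N at the knob).
- lever_knob (a point): Centre of the lever's black ball knob, 18 mm across, on an 8 mm rod, 65 mm from the pivot. At 0 the rod points at the robot and 0.3 rad above level; at 1.35 it stands about upright.
- lever_pivot (a point): Point on the lever's hinge axis (the recorder's y axis direction) at the lever rod, 86 mm above the table.
- feeler_foot (a point): Underside of the feeler foot, a 14 mm post at the end of the 135 mm feeler arm, 91 mm to the left of the lever rod. When down it hovers 1.5 mm above a 44 mm tall thing standing in bay0.
- key (a joint): The winding key, rad: 0 run down, grows as it is turned clockwise seen from above; firm stop at 4.4 (fully wound). A spring resists (up to 0.17 N m in all); a brake holds it wherever it is let go, so it is wound in several part turns.
- key_grip (a point): Centre of the key's flat wing, on its upright axis, 98 mm above the table. The wing is 36 mm long (this point's x), 8 mm thick (y), 26 mm tall, on a 10 mm stem; its lower edge is 28 mm above the drum.
- gauge: The setting gauge: a plain steel cylinder 38 mm across, 44 mm tall, about 250 g, standing in bay0 under the feeler at the start. Origin: centre of its underside.
- tray_floor (a point): Centre of the floor of the gauge's tray, 5 mm above the table. The tray is fixed: square, pale wood, grey felt floor, 78 mm outside, 70 mm inside, rim 14 mm above the table.
- bay0 (a point): Centre of the floor of bay 0, 15 mm above the table, 62 mm square inside, walls 4 mm thick and 10 mm above the floor; bays are 66 mm apart. This leftmost bay is the reading bay, under the feeler.
- bay1 (a point): Centre of the floor of bay 1, 15 mm above the table, 62 mm square inside, walls 4 mm thick and 10 mm above the floor; bays are 66 mm apart. A waiting bay, 1 to the right of the reading bay.
- bay2 (a point): Centre of the floor of bay 2, 15 mm above the table, 62 mm square inside, walls 4 mm thick and 10 mm above the floor; bays are 66 mm apart. A waiting bay, 2 to the right of the reading bay.
- bay3 (a point): Centre of the floor of bay 3, 15 mm above the table, 62 mm square inside, walls 4 mm thick and 10 mm above the floor; bays are 66 mm apart. A waiting bay, 3 to the right of the reading bay.
- specimen1: A dark old-oak specimen, a block 40 x 40 mm and 44 mm tall with upright grain cracks, rounded edges, about 120 g. Origin: centre of its underside, z up. None when absent; 2 to 4 of the four are there.
- specimen2: A dark old-oak specimen, a block 40 x 40 mm and 44 mm tall with upright grain cracks, rounded edges, about 120 g. Origin: centre of its underside, z up. None when absent; 2 to 4 of the four are there.
- specimen3: A dark old-oak specimen, a block 40 x 40 mm and 44 mm tall with upright grain cracks, rounded edges, about 120 g. Origin: centre of its underside, z up. None when absent; 2 to 4 of the four are there.
- specimen4: A dark old-oak specimen, a block 40 x 40 mm and 44 mm tall with upright grain cracks, rounded edges, about 120 g. Origin: centre of its underside, z up. None when absent; 2 to 4 of the four are there.
- jar1: Small lidded jar, 48 mm across, 50 mm tall; not part of the job.
- jar2: Small lidded jar, 48 mm across, 50 mm tall; not part of the job.
- bottle1: Clear bottle, 56 mm across, 130 mm tall; not part of the job.
- bottle2: Clear bottle, 56 mm across, 130 mm tall; not part of the job.
- brush: Brush lying, 160 mm long; not part of the job.
- dish: Shallow glass bowl, 90 mm across, 18 mm tall; not part of the job.
- beaker: Glass beaker, 60 mm across, 70 mm tall; not part of the job.
Not all that is in view belongs to the job. Leave any yellow look-alike of the specimen4 alone.

How it is judged:
On the way, in this order (a step that is already met when the one before it is completed fails the run):
1. the lift lever is fully up (value of joint lift_lever above 1.2 rad), for 0.2 s.
2. with the lever still up: gauge in its tray, every specimen standing in a bay with one under the feeler, and the key wound to its stop (value of joint lift_lever above 1.2 rad and ((horizontal distance between specimen1 and bay0 below 0.02 m and z of specimen1 in the frame of bay0 below 0.006 m) or (horizontal distance between specimen1 and bay1 below 0.02 m and z of specimen1 in the frame of bay1 below 0.006 m) or (horizontal distance between specimen1 and bay2 below 0.02 m and z of specimen1 in the frame of bay2 below 0.006 m) or (horizontal distance between specimen1 and bay3 below 0.02 m and z of specimen1 in the frame of bay3 below 0.006 m)) and ((horizontal distance between specimen2 and bay0 below 0.02 m and z of specimen2 in the frame of bay0 below 0.006 m) or (horizontal distance between specimen2 and bay1 below 0.02 m and z of specimen2 in the frame of bay1 below 0.006 m) or (horizontal distance between specimen2 and bay2 below 0.02 m and z of specimen2 in the frame of bay2 below 0.006 m) or (horizontal distance between specimen2 and bay3 below 0.02 m and z of specimen2 in the frame of bay3 below 0.006 m)) and ((horizontal distance between specimen3 and bay0 below 0.02 m and z of specimen3 in the frame of bay0 below 0.006 m) or (horizontal distance between specimen3 and bay1 below 0.02 m and z of specimen3 in the frame of bay1 below 0.006 m) or (horizontal distance between specimen3 and bay2 below 0.02 m and z of specimen3 in the frame of bay2 below 0.006 m) or (horizontal distance between specimen3 and bay3 below 0.02 m and z of specimen3 in the frame of bay3 below 0.006 m)) and ((horizontal distance between specimen4 and bay0 below 0.02 m and z of specimen4 in the frame of bay0 below 0.006 m) or (horizontal distance between specimen4 and bay1 below 0.02 m and z of specimen4 in the frame of bay1 below 0.006 m) or (horizontal distance between specimen4 and bay2 below 0.02 m and z of specimen4 in the frame of bay2 below 0.006 m) or (horizontal distance between specimen4 and bay3 below 0.02 m and z of specimen4 in the frame of bay3 below 0.006 m)) and angle between each of specimen1, specimen2, specimen3, specimen4, gauge's own z axis and vertical below 0.1 rad and ((horizontal distance between specimen1 and bay0 below 0.02 m and z of specimen1 in the frame of bay0 below 0.006 m) or (horizontal distance between specimen2 and bay0 below 0.02 m and z of specimen2 in the frame of bay0 below 0.006 m) or (horizontal distance between specimen3 and bay0 below 0.02 m and z of specimen3 in the frame of bay0 below 0.006 m) or (horizontal distance between specimen4 and bay0 below 0.02 m and z of specimen4 in the frame of bay0 below 0.006 m)) and horizontal distance between gauge and tray_floor below 0.025 m and z of gauge in the frame of tray_floor below 0.006 m and value of joint key above 4.2 rad), for 0.2 s.
3. the lever is fully down again (value of joint lift_lever below 0.1 rad), for 0.2 s.
At the end, for the whole second after the job is handed in: The lever is down (within 0.1 rad), the key is wound to within 0.2 rad of its stop, the gauge stands upright in its tray (within 25 mm of the centre), and every specimen that is there stands upright on the floor of a bay (within 20 mm of its centre), one of them in the reading bay; all at rest (value of joint lift_lever below 0.1 rad and value of joint key above 4.2 rad and ((horizontal distance between specimen1 and bay0 below 0.02 m and z of specimen1 in the frame of bay0 below 0.006 m) or (horizontal distance between specimen1 and bay1 below 0.02 m and z of specimen1 in the frame of bay1 below 0.006 m) or (horizontal distance between specimen1 and bay2 below 0.02 m and z of specimen1 in the frame of bay2 below 0.006 m) or (horizontal distance between specimen1 and bay3 below 0.02 m and z of specimen1 in the frame of bay3 below 0.006 m)) and ((horizontal distance between specimen2 and bay0 below 0.02 m and z of specimen2 in the frame of bay0 below 0.006 m) or (horizontal distance between specimen2 and bay1 below 0.02 m and z of specimen2 in the frame of bay1 below 0.006 m) or (horizontal distance between specimen2 and bay2 below 0.02 m and z of specimen2 in the frame of bay2 below 0.006 m) or (horizontal distance between specimen2 and bay3 below 0.02 m and z of specimen2 in the frame of bay3 below 0.006 m)) and ((horizontal distance between specimen3 and bay0 below 0.02 m and z of specimen3 in the frame of bay0 below 0.006 m) or (horizontal distance between specimen3 and bay1 below 0.02 m and z of specimen3 in the frame of bay1 below 0.006 m) or (horizontal distance between specimen3 and bay2 below 0.02 m and z of specimen3 in the frame of bay2 below 0.006 m) or (horizontal distance between specimen3 and bay3 below 0.02 m and z of specimen3 in the frame of bay3 below 0.006 m)) and ((horizontal distance between specimen4 and bay0 below 0.02 m and z of specimen4 in the frame of bay0 below 0.006 m) or (horizontal distance between specimen4 and bay1 below 0.02 m and z of specimen4 in the frame of bay1 below 0.006 m) or (horizontal distance between specimen4 and bay2 below 0.02 m and z of specimen4 in the frame of bay2 below 0.006 m) or (horizontal distance between specimen4 and bay3 below 0.02 m and z of specimen4 in the frame of bay3 below 0.006 m)) and angle between each of specimen1, specimen2, specimen3, specimen4, gauge's own z axis and vertical below 0.1 rad and ((horizontal distance between specimen1 and bay0 below 0.02 m and z of specimen1 in the frame of bay0 below 0.006 m) or (horizontal distance between specimen2 and bay0 below 0.02 m and z of specimen2 in the frame of bay0 below 0.006 m) or (horizontal distance between specimen3 and bay0 below 0.02 m and z of specimen3 in the frame of bay0 below 0.006 m) or (horizontal distance between specimen4 and bay0 below 0.02 m and z of specimen4 in the frame of bay0 below 0.006 m)) and horizontal distance between gauge and tray_floor below 0.025 m and z of gauge in the frame of tray_floor below 0.006 m and linear speed of each of specimen1, specimen2, specimen3, specimen4, gauge below 0.03 m/s); the robot touches nothing.
It fails at once if another thing on the bench is moved more than 4 cm (distance of any of jar1, jar2, bottle1, bottle2, brush, dish, beaker from where it was at the start of the episode above 0.04 m).
Of specimen1, specimen2, specimen3, specimen4 only 2 to 4 are there at a start; the rules pass over those that are not, and their reading is None.
At some moment in a run one of specimen1, specimen2, specimen3, specimen4 may be knocked a few centimetres aside while the robot is not near it.
It also fails if it takes over 210 s, if anything falls off the work surface, if the arm or the gripper's body presses on something with over 40 N, if the wrist force passes 120 N, or if a joint passes its speed limit or range.

## Robot

A 6-joint arm with a two-finger parallel gripper is mounted at the origin on the work surface. World frame = base frame: x ahead of the robot, y to its left, z up, the work surface at z = 0. Lengths are in m, angles in rad, forces in N, time in s.
With the tool pointing down it reaches from about 0.35 to 0.85 m from the base axis. Payload 8.1 kg.
Tool frame: the origin (TCP) lies between the finger pads; the fingertips stand 25 mm ahead of it and the grasp point (between the pads) lies 6 mm ahead of it; z points along the fingers, y is the line along which they close (so a half turn about z gives the same grasp; the last joint's range is limited). The gripper opens to 93 mm and grips with 3 to 60 N. Pads are 15 mm wide; open, the fingers measure 128 mm over their backs; the gripper's body (75 mm by 188 mm) begins 65 mm behind the grasp point.
Start: joints at [-1.256, 0.13, 1.488, -0, 1.523, -0.085], TCP at [0.234, -0.553, 0.217] pointing down, gripper open.
Joint ranges: [-2.96, 2.96], [-0.89, 2.26], [0.02, 2.5], [-1.34, 4.48], [0, 2.73], [-2.66, 2.66]. Speed limits (rad/s): [2.39, 2.39, 2.79, 3.14, 3.14, 3.14].

## Interface

Orientations are given as a rotation vector (axis times angle).
In Python, from plant import robot gives the robot as it stands.
- The arm moves only by the tool arm_command, never from a script. Its argument "increments" is text: rows parted by semicolons, each of 5 numbers parted by spaces: the closure, from 0 (fully open) to 1 (shut), then the shift along the tool's x, y, z in mm, then the turn about the tool's z in rad. A call has 1 to 5 rows; each row is the pose to reach, as a shift and turn from the pose commanded when the call began, along the tool's axes at that moment; what a row does not reach only later rows make up. A row lasts 1/10 s, in which the tool goes at most 50 mm and 8.59 degrees, less where a joint would pass 70% of its speed; a pose out of reach is approached as far as the arm can. A call with a gripper value outside its range is refused whole. The fingers move at their own pace and stop on an object; "grip_force" is the grip in N (left out, the last holds). Time passes only in rows, so rows that repeat a pose let the fingers close. It gives the time, the measured TCP pose, the force, the opening and the grip force at its end, in the units of the state.
- robot.read_state(): the state, without advancing time (a new reading comes with each control period).
- robot.read_camera(name): name is "scene" or "top" or "wrist"; returns the picture (420x560x3 uint8, blue, green, red); there is no depth.
- robot.camera_model(name): a dict with "fx", "fy", "cx", "cy" (pixels), "D" ([k1, k2, p1, p2, k3] as OpenCV has them; the pictures are not rectified), "eye" and "rotation" of the camera in the world. Camera axes: x right, y down, z forward; pixel columns grow to the right and rows downward; lengths in m; the calibration is good to about 2 mm. A picture is of the moment at which its call begins: read the wrist's pose just before it. camera_model takes no time and is no camera call; for the wrist camera it gives the pose at the moment of the call.
- robot.close_job(): hands the job in; it is judged then, once.
The state is a dict: "t": time; "q": joint angles; "dq": joint speeds; "joint_torque": joint torques, N m; "tool_pos": TCP position; "orientation": TCP orientation; "force": force on the tool from outside, world axes, zero at the start; "wrist_torque": the same for the moment, N m; "opening": finger opening in m; "gripper_force": force on a finger pad.
Only numpy, scipy, OpenCV 4.12 (cv2) and the standard library are available. Lean on these libraries where they do the work, as an engineer would, in place of code of your own. Each camera call takes 0.05 s, during which the arm holds its last target. There are 200 camera calls.

## Working session

There is one attempt and no reset: what is moved stays moved. The work goes in short steps, Python scripts to look and compute and a tool call to move; the robot and the scene stay as the last step left them, time stands still between calls to the robot, and variables do not carry over. Pictures are saved under pics/ and viewed, at most 14 in all, crops included, and the job is handed in when it is done.

Besides the shell and the picture viewer there is one more tool, called after "Call:" as name(argument=value, ...) on one line, values as JSON. arm_command: Moves the arm, as the interface text tells. Its arguments: {"type":"object","properties":{"increments":{"type":"string"},"grip_force":{"type":"number"}},"required":["increments"]}

```bash
mkdir -p pics; ls; python3 - <<'E'
from plant import robot
import cv2,numpy as np
s=robot.read_state();print(s['t'],s['tool_pos'],s['orientation'],s['opening'])
for n in("scene","top"):
    im=robot.read_camera(n);cv2.imwrite(f"pics/{n}0.png",im)
    m=robot.camera_model(n);print(n,{k:np.round(v,4).tolist() for k,v in m.items()})
E
```

```text
pics
0.0 [ 0.2333733  -0.55213169  0.21618009] [-3.07725316e+00 -6.23404963e-01  3.32170180e-04] 0.09282258506445966
scene {'fx': 457.249, 'fy': 457.249, 'cx': 272.7929, 'cy': 208.2422, 'D': [-0.0229, 0.0, 0.0, 0.0, 0.0], 'eye': [1.0733, 0.5137, 0.9928], 'rotation': [-1.1476, -2.4535, 0.893]}
top {'fx': 379.135, 'fy': 379.135, 'cx': 281.3351, 'cy': 208.4462, 'D': [-0.0914, 0.0, 0.0, 0.0, 0.0], 'eye': [0.2639, 0.0369, 1.3123], 'rotation': [-2.1144, 2.124, -0.1889]}
```

View pics/top0.png

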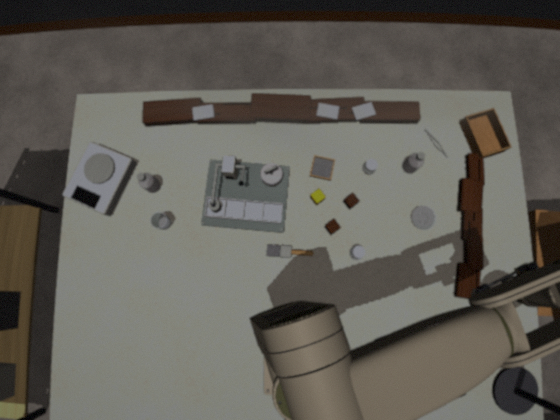

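View pics/scene0.png

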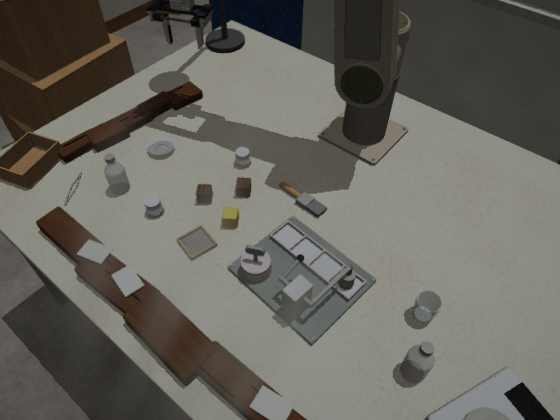

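The top view shows the recorder around (247,195), with the gauge in bay0 at (215,205), the lever knob near (243,183) and the key at (271,175). The tray is at (321,168). There are two dark specimens, at (351,201) and (332,227); the yellow block at (318,197) is the look-alike and stays put. The other dark things are the long wood pieces at the edges. The scene view agrees, with specimens at (204,193) and (243,186).

```bash
cat > h.py <<'E'
from plant import robot
import cv2,numpy as np
from scipy.spatial.transform import Rotation as R
def ray(m,uv):
    K=np.array([[m['fx'],0,m['cx']],[0,m['fy'],m['cy']],[0,0,1]])
    p=cv2.undistortPoints(np.array([[uv]],float),K,np.array(m['D'],float))[0,0]
    Rm=np.array(m['rotation'],float)
    Rm=R.from_rotvec(Rm) if Rm.shape==(3,) else R.from_matrix(Rm)
    return np.array(m['eye']),Rm.apply([p[0],p[1],1])
def plane(m,uv,z):
    e,d=ray(m,uv);return e+d*(z-e[2])/d[2]
def tri(*obs):
    A=np.zeros((3,3));b=np.zeros(3);L=[]
    for m,uv in obs:
        e,d=ray(m,uv);d=d/np.linalg.norm(d);P=np.eye(3)-np.outer(d,d);A+=P;b+=P@e;L.append((e,P))
    x=np.linalg.solve(A,b);return x,max(np.linalg.norm(P@(x-e)) for e,P in L)
def proj(m,X):
    K=np.array([[m['fx'],0,m['cx']],[0,m['fy'],m['cy']],[0,0,1]])
    r=R.from_rotvec(m['rotation']).inv();c=r.apply(np.array(X)-m['eye'])
    return cv2.projectPoints(c[None],np.zeros(3),np.zeros(3),K,np.array(m['D'],float))[0][0,0]
E
python3 - <<'E'
from h import *
T=cv2.imread('pics/top0.png');S=cv2.imread('pics/scene0.png')
mt,ms=robot.camera_model('top'),robot.camera_model('scene')
print('recorder top corners z=.012',[plane(mt,u,.012)[:2].round(3).tolist() for u in((207,160),(290,163),(286,231),(202,226))])
for n,a,b in(('knob',(243,183),(300,258)),('tray',(321,168),(197,242))):print(n,tri((mt,a),(ms,b)))
for n,I,m in(('top',T,mt),('scene',S,ms)):
    hsv=cv2.cvtColor(I,cv2.COLOR_BGR2HSV)
    for nm,lo,hi in(('dark',(0,90,15),(15,255,120)),('yel',(22,150,60),(35,255,255))):
        k=cv2.inRange(hsv,lo,hi);c,l,st,ce=cv2.connectedComponentsWithStats(k)[0:4]
        for i in range(1,c):
            if 40<st[i][4]<700:print(n,nm,ce[i].round(1),st[i][4],plane(m,ce[i],.04).round(3))
a=cv2.resize(T[140:270,195:380],None,fx=4,fy=4,interpolation=2)
cv2.imwrite('pics/c1.png',a)
b=cv2.resize(S[140:350,140:390],None,fx=2.8,fy=2.8,interpolation=2)
cv2.imwrite('pics/c2.png',cv2.convertScaleAbs(b,alpha=1.5))
E
```

```text
recorder top corners z=.012 [[0.689, 0.316], [0.675, 0.017], [0.431, 0.033], [0.449, 0.325]]
knob (array([0.57756801, 0.17670964, 0.10115435]), np.float64(0.00316622036610445))
tray (array([ 0.65805584, -0.09488541,  0.00767849]), np.float64(0.0012581520964332026))
top dark [276.4 101.3] 443 [0.901 0.065 0.04 ]
top dark [237.1 108.9] 54 [0.873 0.207 0.04 ]
top dark [210.7 119.6] 41 [0.833 0.302 0.04 ]
top dark [350.7 200.3] 103 [ 0.532 -0.19   0.04 ]
top dark [332.1 226.2] 110 [ 0.443 -0.123  0.04 ]
top dark [547.8 311.2] 170 [ 0.142 -0.861  0.04 ]
top yel [317.4 196.2] 116 [ 0.547 -0.076  0.04 ]
scene dark [254.8 415.3] 121 [0.894 0.316 0.04 ]
scene dark [295. 416.] 104 [0.844 0.378 0.04 ]
```

View pics/c1.png

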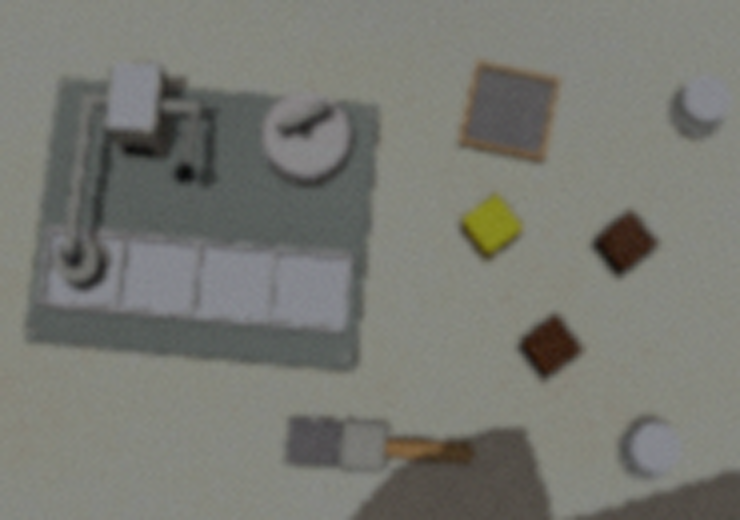

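View pics/c2.png

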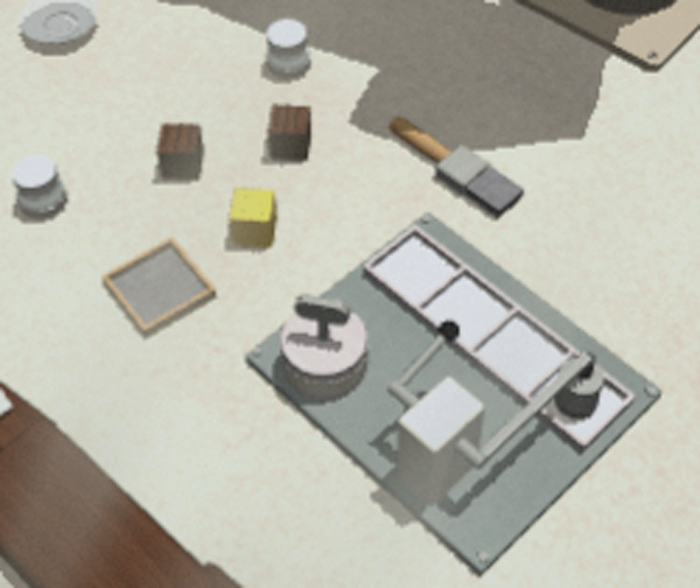

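c1 and c2 confirm the choice: the two dark grained blocks in c1 are at (551,346) and (625,243), and the yellow one at (491,226) is left alone. The black knob is at c1 (184,173) and c2 (449,330), which triangulates to z≈0.10 against an expected 0.105. The tray triangulates to z≈0.008. Next I'll move up over the scene for wrist views.

Call:
arm_command(increments="0 153 -134 -38 0;0 153 -134 -38 0;0 153 -134 -38 0;0 153 -134 -38 0;0 153 -134 -38 0")

```text
t: 0.6
tool_pos: [0.3245, -0.3662, 0.2565]
orientation: [3.077, 0.63, 0.003]
force: [0.4, 0.0, -0.7]
opening: 0.0929
gripper_force: 0.0
```

Call:
arm_command(increments="0 153 -134 -38 0;0 153 -134 -38 0;0 153 -134 -38 0;0 153 -134 -38 0;0 153 -134 -38 0")

```text
t: 1.1
tool_pos: [0.413, -0.183, 0.2943]
orientation: [-3.077, -0.631, -0.003]
force: [-0.5, 0.0, -0.2]
opening: 0.0929
gripper_force: 0.0
```

Call:
arm_command(increments="0 153 -134 -38 -0.7;0 153 -134 -38 -0.7;0 153 -134 -38 -0.7;0 153 -134 -38 -0.7;0 153 -134 -38 -0.7")

```text
t: 1.6
tool_pos: [0.5015, -0.0002, 0.3315]
orientation: [-2.67, -1.655, -0.002]
force: [-0.9, -1.2, 0.3]
opening: 0.0929
gripper_force: 0.0
```

```bash
cat >> h.py <<'E'
def st():
    s=robot.read_state();Rm=R.from_rotvec(s['orientation']);return s,np.array(s['tool_pos']),Rm
def go(x,y,z,ya):
    "increments (mm, rad) from here to TCP x,y,z with tool-y line at world angle ya"
    s,p,Rm=st();d=Rm.inv().apply(np.array([x,y,z])-p)*1000
    yv=Rm.apply([0,1,0]);a=np.arctan2(yv[1],yv[0]);t=-(ya-a);t=(t+np.pi)%(2*np.pi)-np.pi
    print('go',d.round(1),'turn',round(t,3),'dist',round(np.linalg.norm(d)),'q6',round(s['q'][5],2),'->',round(s['q'][5]+t,2))
def snap(n):
    s,p,Rm=st();m=robot.camera_model('wrist');im=robot.read_camera('wrist')
    cv2.imwrite(f'pics/{n}.png',im);np.save(f'pics/{n}.npy',m,allow_pickle=True);return m,im
def load(n):return np.load(f'pics/{n}.npy',allow_pickle=True).item(),cv2.imread(f'pics/{n}.png')
E
python3 - <<'E'
from h import *
s,p,Rm=st();print(s['t'],p,Rm.as_matrix().round(3).tolist(),np.round(s['q'],2),s['force'])
m,im=snap('w1');print(m['eye'],R.from_rotvec(m['rotation']).as_matrix().round(2).tolist(),m['fx'])
E
```

```text
1.6 [ 5.01459873e-01 -1.94270095e-04  3.31541085e-01] [[0.445, 0.896, 0.001], [0.896, -0.445, 0.001], [0.001, 0.0, -1.0]] [-0.1  -0.16  1.57  0.    1.73  0.36] [-0.92442531 -1.20484607  0.2910018 ]
[0.53319883 0.0633964  0.5007365 ] [[0.9, -0.43, -0.11], [-0.44, -0.87, -0.23], [0.0, 0.25, -0.97]] 302.4771067214503
```

View pics/w1.png

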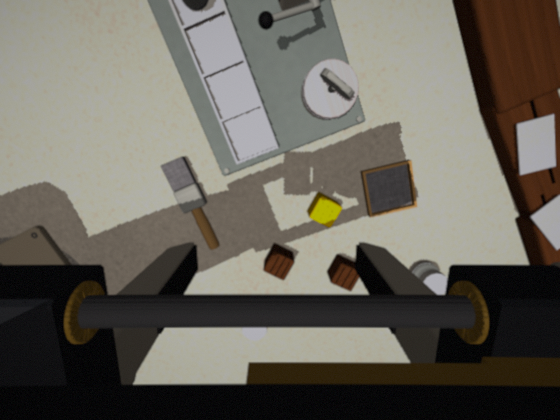

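The wrist view shows the knob at (266,20), the key wing at (338,83) and the tray at (389,188). The yellow block is at (325,208), and the dark specimens are at (279,261) and (343,271). I'll take a second wrist view nearer the recorder.

```bash
python3 -c "
from h import *
go(.42,.12,.3,-1.57)"
```

```text
go [  73.1 -126.2   31.2] turn 1.113 dist 149 q6 0.35 -> 1.46
```

Call:
arm_command(increments="0 73 -126 31 0.7;0 73 -126 31 0.7;0 73 -126 31 0.7;0 73 -126 31 0.7;0 73 -126 31 0.7")

```text
t: 2.15
tool_pos: [0.4196, 0.1186, 0.2991]
orientation: [3.081, 0.613, -0.002]
force: [1.0, -1.0, 0.6]
opening: 0.0932
gripper_force: 0.0
```

Call:
arm_command(increments="0 0 0 0 0.41;0 0 0 0 0.41;0 0 0 0 0.41;0 0 0 0 0.41")

```text
t: 2.55
tool_pos: [0.4208, 0.1171, 0.2996]
orientation: [3.141, -0.024, -0.001]
force: [-0.4, 1.3, -0.8]
opening: 0.0929
gripper_force: 0.0
```

```bash
python3 - <<'E'
from h import *
s,p,Rm=st();print(p,np.round(s['q'],2))
m,im=snap('w2');print(m['eye'])
E
```

```text
[0.42078879 0.11710912 0.29958018] [ 0.15 -0.34  1.78 -0.    1.7   1.74]
[0.491899   0.1168905  0.46862804]
```

View pics/w2.png

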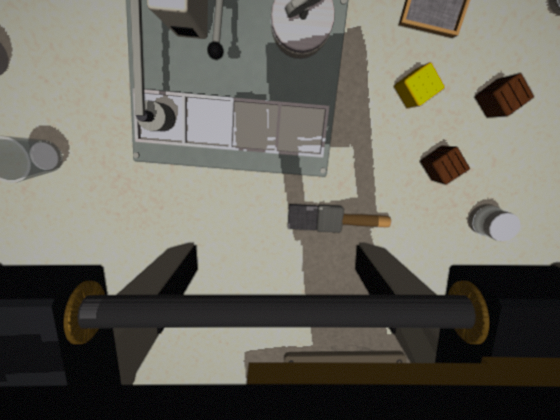

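w2 shows the knob at (215,50) and the bay row's outer corners at (139,92), (328,104), (326,156) and (137,146). The foot covers the gauge at (158,116). The specimens are at (503,94) and (445,163), and the yellow block is at (419,85).

```bash
python3 - <<'E'
from h import *
m1,i1=load('w1');m2,i2=load('w2');mt,ms=robot.camera_model('top'),robot.camera_model('scene')
T=(mt,);print('knob all',tri((m1,(266,20)),(m2,(215,50)),(mt,(241,183.3)),(ms,(300.4,257.9))))
print('knob w',tri((m1,(266,20)),(m2,(215,50))))
print('key',tri((m1,(338,83)),(mt,(271.5,169.5)),(ms,(255,250.5))))
print('tray',tri((m1,(389,188)),(mt,(321.7,167.7)),(ms,(197,242))))
print('bay outer z.025',[plane(m2,u,.025)[:2].round(4).tolist() for u in((139,92),(328,104),(326,156),(137,146))])
print('bay scene far-right/near-right',[plane(ms,np.array(u)/2.8+140,.025)[:2].round(4).tolist() for u in((365,269),(418,226),(633,396),(583,444))])
hsv=[cv2.cvtColor(i,cv2.COLOR_BGR2HSV) for i in(i1,i2)]
for h,m,w in zip(hsv,(m1,m2),('w1','w2')):
    k=cv2.inRange(h,(0,110,50),(14,255,255));n,l,s,c=cv2.connectedComponentsWithStats(k)
    for i in range(1,n):
        if 150<s[i][4]<2500:
            pts=cv2.findContours((l==i).astype(np.uint8),0,2)[0][0];print(w,c[i].round(1),s[i][4],plane(m,c[i],.044).round(3),cv2.minAreaRect(pts))
    print('lum',h[100:104,300:302,2].mean())
E
```

```text
knob all (array([0.57828564, 0.18105973, 0.10571136]), np.float64(0.0015164604097763449))
knob w (array([0.57904968, 0.18111044, 0.10622852]), np.float64(0.0001288160719498903))
key (array([0.62668477, 0.08222584, 0.09821938]), np.float64(0.0023641339093593288))
tray (array([ 0.65943322, -0.0960843 ,  0.00878875]), np.float64(0.001832740242213148))
bay outer z.025 [[0.5482, 0.3026], [0.5295, 0.0442], [0.4589, 0.0449], [0.4766, 0.3151]]
bay scene far-right/near-right [[0.5289, 0.0489], [0.4567, 0.055], [0.4845, 0.3165], [0.5515, 0.3093]]
w1 [547. 249.] 418 [ 0.84  -0.288  0.044] ((547.6616821289062, 243.24295043945312), (41.034820556640625, 17.6522159576416), 72.75853729248047)
w1 [278.3 265.2] 465 [ 0.444 -0.125  0.044] ((278.10003662109375, 264.800048828125), (23.25510597229004, 21.0190372467041), 26.56505012512207)
w1 [345.1 276.5] 448 [ 0.534 -0.191  0.044] ((345.4000244140625, 276.20001220703125), (22.360679626464844, 21.466251373291016), 26.56505012512207)
lum 123.75
w2 [513.   94.3] 827 [ 0.535 -0.192  0.044] ((512.96142578125, 94.19229125976562), (28.01236343383789, 34.66876220703125), 56.3099365234375)
w2 [450.4 165.4] 735 [ 0.444 -0.125  0.044] ((450.31829833984375, 165.2646484375), (25.582197189331055, 30.076366424560547), 57.09476089477539)
lum 74.75
```

Knob (0.579,0.181,0.106), key z 0.098 and tray z ≈0.009 all match the text. The pivot plus arm geometry gives (0.512,0.277), which agrees with bay0 at (0.511,0.280). I'll go to the knob.

```bash
python3 -c "
from h import *
go(.579,.181,.2,-1.87)"
```

```text
go [157.6 -65.5  99.5] turn 0.288 dist 198 q6 1.74 -> 2.02
```

Call:
arm_command(increments="0.5 157.6 -65.5 99.5 0.288;0.5 157.6 -65.5 99.5 0.288;0.5 157.6 -65.5 99.5 0.288;0.5 157.6 -65.5 99.5 0.288;0.5 157.6 -65.5 99.5 0.288", grip_force=12)

```text
t: 3.1
tool_pos: [0.5782, 0.1818, 0.1903]
orientation: [3.102, -0.462, -0.021]
force: [-1.3, -0.9, -1.1]
opening: 0.0575
gripper_force: 0.0
```

```bash
python3 -c "
from h import *
print(robot.read_state()['opening']);go(.579,.181,.120,-1.87)"
```

```text
0.057481923655883886
go [ 1.8  0.  70.3] turn 0.003 dist 70 q6 2.09 -> 2.09
```

Call:
arm_command(increments="0.5 1 0 72 0;0.5 1 0 72 0;0.5 1 0 72 0")

```text
t: 3.4
tool_pos: [0.5769, 0.1806, 0.1245]
orientation: [3.104, -0.464, -0.011]
force: [0.6, 0.4, -1.0]
opening: 0.0467
gripper_force: 0.0
```

Call:
arm_command(increments="1 0 0 0 0;1 0 0 0 0;1 0 0 0 0;1 0 0 0 0;1 0 0 0 0")

```text
t: 3.9
tool_pos: [0.5805, 0.1822, 0.1298]
orientation: [-3.106, 0.466, -0.002]
force: [-0.1, -0.5, 0.7]
opening: 0.011
gripper_force: 0.0
```

The commanded height left the tips about level with the knob's centre, so they closed above it. Reopen and go 13 mm lower.

Call:
arm_command(increments="0.5 0 0 0 0;0.5 0 0 0 0;0.5 0 0 0 0;0.5 0 0 13 0;0.5 0 0 13 0")

```text
t: 4.4
tool_pos: [0.5785, 0.1818, 0.1131]
orientation: [3.106, -0.466, -0.005]
force: [-0.5, 0.2, 0.5]
opening: 0.045
gripper_force: 0.0
```

Call:
arm_command(increments="1 0 0 0 0;1 0 0 0 0;1 0 0 0 0;1 0 0 0 0;1 0 0 0 0")

```text
t: 4.9
tool_pos: [0.5801, 0.1821, 0.116]
orientation: [-3.107, 0.467, -0.001]
force: [-0.4, 0.3, 0.3]
opening: 0.0111
gripper_force: 0.0
```

```bash
python3 - <<'E'
from h import *
m,im=snap('w3');s,p,_=st();print(s['opening'],s['gripper_force'],p)
S=robot.read_camera('scene')
cv2.imwrite('pics/w3c.png',np.hstack([cv2.resize(im[100:420,120:440],(400,400)),cv2.convertScaleAbs(cv2.resize(S[215:315,240:340],(400,400)),alpha=1.5)]))
E
```

```text
0.00743441518851538 0.0 [0.58009337 0.18211682 0.11597392]
```

View pics/w3c.png

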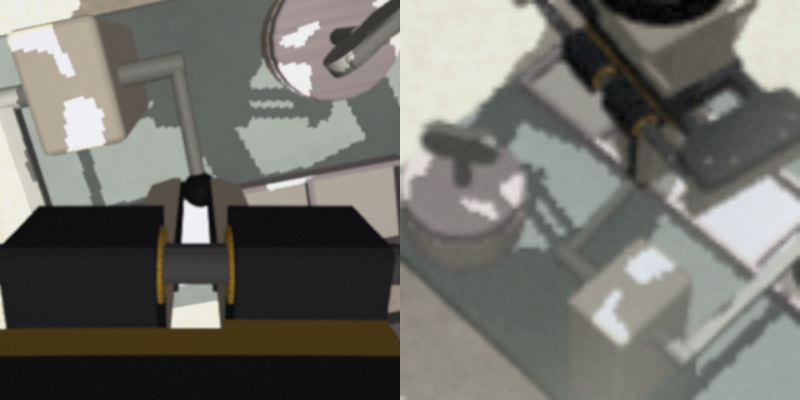

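The crop shows the knob at w3 (278,250), just ahead of the finger pads, which closed behind it without touching. I'll re-triangulate.

```bash
python3 - <<'E'
from h import *
m1,_=load('w1');m2,_=load('w2');m,_=load('w3');k=(278.4,250.4)
for z in(.09,.1,.106,.112,.12):print(z,plane(m,k,z).round(4))
print(tri((m1,(266,20)),(m2,(215,50)),(m,k)))
s,p,Rm=st();print(proj(m,p),proj(m,p+Rm.apply([0,0,.006])),proj(m,p+Rm.apply([0,0,.025])))
E
```

```text
0.09 [0.573  0.1835 0.09  ]
0.1 [0.5768 0.1824 0.1   ]
0.106 [0.5791 0.1817 0.106 ]
0.112 [0.5814 0.1811 0.112 ]
0.12 [0.5845 0.1802 0.12  ]
(array([0.57911183, 0.18141331, 0.10572476]), np.float64(0.0003615286226717329))
[277.47257806 255.35146438] [277.42971771 251.5759681 ] [277.31000411 241.02809265]
```

Call:
arm_command(increments="1 0 0 0 0;1 0 0 0 0;1 0 0 0 0")

```text
t: 5.3
tool_pos: [0.58, 0.1821, 0.1158]
orientation: [3.107, -0.467, 0.0]
force: [-0.1, 0.0, -0.1]
opening: 0.0004
gripper_force: 0.0
```

Call:
arm_command(increments="0.5 0 0 0 0;0.5 0 0 0 0;0.5 0 0 0 0;0.5 0 0 0 0;0.5 0 0 0 0")

```text
t: 5.8
tool_pos: [0.5799, 0.1821, 0.1157]
orientation: [3.107, -0.467, -0.0]
force: [-0.9, 0.7, -0.4]
opening: 0.0359
gripper_force: 0.0
```

```bash
python3 - <<'E'
from h import *
m,im=snap('w4');s,p,_=st();print(s['opening'],p);S=robot.read_camera('scene')
cv2.imwrite('pics/w4c.png',np.hstack([cv2.resize(im[150:310,200:360],(400,400)),cv2.convertScaleAbs(cv2.resize(S[235:285,275:325],(400,400)),alpha=1.5)]))
E
```

```text
0.03974260859780766 [0.57996155 0.18212392 0.11574844]
```

View pics/w4c.png

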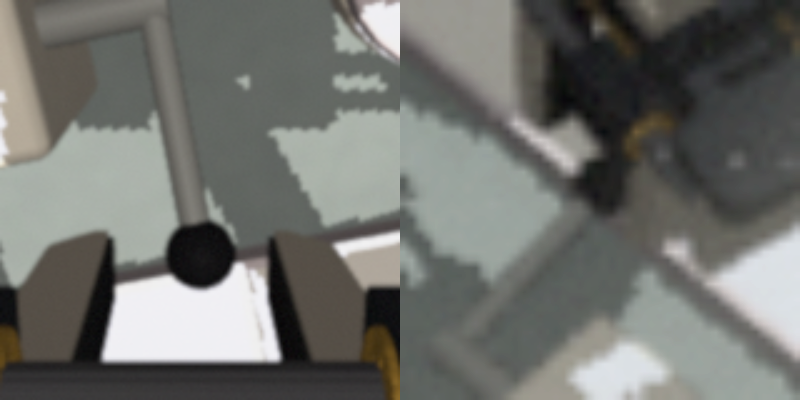

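```bash
python3 - <<'E'
from h import *
m,im=load('w4');s,p,Rm=st();C=R.from_rotvec(m['rotation'])
print('eye in tool',Rm.inv().apply(np.array(m['eye'])-p))
for n,X in(('grasp',p+Rm.apply([0,0,.006])),('tipL',p+Rm.apply([.0075,.02,.025])),('knob',np.array([.579,.1814,.106]))):
    d=C.inv().apply(X-m['eye']);print(n,d,proj(m,X),302.5*.018/d[2])
g=cv2.cvtColor(im,cv2.COLOR_BGR2GRAY)[150:310,200:360]
k=(g[70:125,60:100]<45).astype(np.uint8);n,l,st_,c=cv2.connectedComponentsWithStats(k);print(st_,c)
E
```

```text
eye in tool [ 0.07072794 -0.00085702 -0.16910538]
grasp [0.00081419 0.02389386 0.18733256] [277.36019546 251.55329552] 29.065955872434287
tipL [0.02082078 0.01182506 0.20380468] [306.95414441 230.51613717] 26.71675646019278
knob [0.00176859 0.02362848 0.19112184] [278.84498783 250.36739691] 28.489679607433782
[[   0    0   40   55 1678]
 [   7   19   27   25  522]] [[19.44159714 25.68653159]
 [19.68773946 31.22222222]]
```

By apparent size, the ball (27 px, depth ≈0.20 m) sits deeper than the fingertips (≈0.19 m by the gap width). So the tips effectively end above the ball, and I need to go lower.

Call:
arm_command(increments="0.5 -1 0 14 0;0.5 -1 0 14 0;0.5 -1 0 14 0")

```text
t: 6.2
tool_pos: [0.5781, 0.1822, 0.1005]
orientation: [3.106, -0.466, -0.003]
force: [0.1, -0.2, -0.7]
opening: 0.0459
gripper_force: 0.0
```

Call:
arm_command(increments="1 0 0 0 0;1 0 0 0 0;1 0 0 0 0;1 0 0 0 0;1 0 0 0 0")

```text
t: 6.7
tool_pos: [0.5785, 0.1803, 0.1018]
orientation: [3.103, -0.467, -0.001]
force: [-4.1, -8.3, 3.9]
opening: 0.017
gripper_force: 12.0
```

Call:
arm_command(increments="1 0 0 0 0;1 0 0 0 0")

```text
t: 6.9
tool_pos: [0.5785, 0.1804, 0.1019]
orientation: [3.103, -0.467, -0.001]
force: [-3.9, -8.9, 4.5]
opening: 0.0169
gripper_force: 12.0
```

Gripped now (opening 17 mm, 12 N). I'll swing the lever up along its arc, relieving the side force on the way.

Call:
arm_command(increments="1 2.2 1.5 -5 0;1 4.8 0.5 -11 0;1 7.2 0 -16 0;1 12.5 -1.3 -23 0;1 18.2 -2.5 -29 0")

```text
t: 7.4
tool_pos: [0.5968, 0.1783, 0.131]
orientation: [3.105, -0.467, -0.002]
force: [-2.5, -7.0, -1.3]
opening: 0.0168
gripper_force: 12.0
```

```bash
python3 -c "
from h import *
s,p,_=st();print(p,s['force'].round(1) if hasattr(s['force'],'round') else s['force'],s['opening'],s['gripper_force'])"
```

```text
[0.59683375 0.17831382 0.13101445] [-2.5 -7.  -1.3] 0.01677815705259803 12.001410573720932
```

Call:
arm_command(increments="1 7 -0.5 -5.5 0;1 14 -2 -10 0;1 22 -4 -13 0;1 30 -6 -15.5 0;1 38.5 -8 -16.5 0")

```text
t: 7.9
tool_pos: [0.6371, 0.1739, 0.1488]
orientation: [3.104, -0.467, 0.002]
force: [-2.9, -10.0, 3.1]
opening: 0.0165
gripper_force: 12.0
```

Call:
arm_command(increments="1 4.5 -1 -0.5 0;1 9 -2 0 0;1 12 -3 0.5 0;1 14 -3 0.5 0;1 14 -3 0.5 0")

```text
t: 8.4
tool_pos: [0.6506, 0.1724, 0.1484]
orientation: [3.104, -0.468, -0.001]
force: [-9.2, -10.9, 8.6]
opening: 0.0165
gripper_force: 12.0
```

The force built up against the stop, so the lever is fully up. Release, rise, then look at the gauge.

Call:
arm_command(increments="0.5 -1 0 0 0;0.5 -1 0 0 0;0.5 -1 0 0 0;0.5 -1 0 0 0;0.5 -1 0 0 0")

```text
t: 8.9
tool_pos: [0.6497, 0.1752, 0.1468]
orientation: [-3.106, 0.466, -0.0]
force: [0.5, -0.3, -0.1]
opening: 0.0459
gripper_force: 0.0
```

Call:
arm_command(increments="0.5 0 0 -120 0;0.5 0 0 -120 0;0.5 0 0 -120 0;0.5 -100 0 -120 0;0 -170 30 -120 -0.235")

```text
t: 9.4
tool_pos: [0.5519, 0.1931, 0.2668]
orientation: [-3.132, 0.233, -0.001]
force: [-0.5, -0.5, 0.3]
opening: 0.0509
gripper_force: 0.0
```

Call:
arm_command(increments="0 -80 0 0 -0.235;0 -80 0 0 -0.235;0 -80 0 0 -0.235;0 -80 0 0 -0.235;0 -80 0 0 -0.235")

```text
t: 9.9
tool_pos: [0.4736, 0.2039, 0.2669]
orientation: [-3.139, -0.134, -0.001]
force: [0.5, -0.3, -0.7]
opening: 0.0896
gripper_force: 0.0
```

```bash
python3 - <<'E'
from h import *
m,im=snap('w5');s,p,Rm=st();print(p,s['opening'],s['force'],np.round(s['q'],2),s['t'])
E
```

```text
[0.47365258 0.20382331 0.26677682] 0.09151091426692692 [-0.38800247  0.49432282 -0.27544209] [ 0.31 -0.12  1.65 -0.    1.61  1.79] 9.95
```

View pics/w5.png

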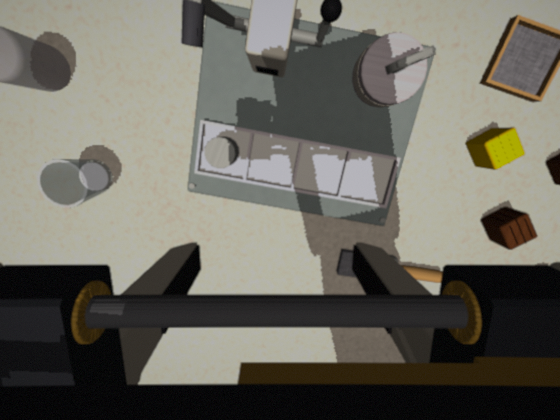

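w5 shows the foot clear, the gauge in bay0 with its top disc near (222,152), the knob up at (331,10), and the key wing from (388,68) to (432,48). The knob test shows the fingertips actually end about 7 mm behind the reported TCP, and the tips' image position agrees. I'll use that offset.

```bash
python3 - <<'E'
from h import *
m,im=load('w5');ms=robot.camera_model('scene');mt=robot.camera_model('top')
print('gauge',plane(m,(222,152),.059))
print('bays',[plane(m,u,.025)[:2].round(4).tolist() for u in((201,121),(400,157),(388,206),(193,170))])
print('tray',plane(m,(526,58),.009), [plane(m,u,.014)[:2].round(3).tolist() for u in((515,16),(483,81),(535,101))])
print('wing',[plane(m,u,.111)[:2].round(3).tolist() for u in((388,68),(432,48))])
S=robot.read_camera('scene');T=robot.read_camera('top')
a=cv2.convertScaleAbs(cv2.resize(S[215:325,230:380],(600,440),interpolation=2),alpha=1.4)
cv2.imwrite('pics/c5.png',np.vstack([cv2.resize(im[0:220,170:570],None,fx=2,fy=2)]))
g=cv2.cvtColor(im,cv2.COLOR_BGR2GRAY)[120:185,195:250]
c=cv2.HoughCircles(cv2.GaussianBlur(cv2.resize(g,None,fx=4,fy=4),(9,9),2),cv2.HOUGH_GRADIENT,1,40,param1=80,param2=20,minRadius=40,maxRadius=110)
print(None if c is None else [(195+x/4,120+y/4,r/4) for x,y,r in c[0]])
go(.511,.28,.2,-1.635)
E
```

```text
gauge [0.51678371 0.27456444 0.059     ]
bays [[0.5514, 0.309], [0.5281, 0.0431], [0.4603, 0.0468], [0.487, 0.3184]]
tray [ 0.66239716 -0.09741083  0.009     ] [[0.705, -0.067], [0.631, -0.048], [0.612, -0.121]]
wing [[0.615, 0.106], [0.636, 0.068]]
[(np.float32(224.375), np.float32(151.625), np.float32(14.45))]
go [ 43.9 -72.8  66.4] turn 0.15 dist 108 q6 1.79 -> 1.94
```

View pics/c5.png

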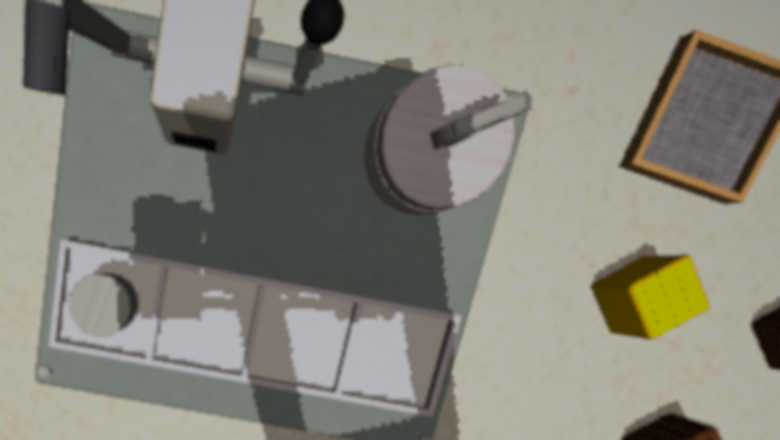

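The gauge's top disc is at crop (99,306), i.e. (219.5,153), giving (0.515,0.278). Combined bay estimates: yaw about -0.08, bay0 (0.514,0.279), bay2 (0.504,0.147). Next, over the gauge and down in two stages.

Call:
arm_command(increments="0 48 -72 66 0.165;0 48 -72 66 0.165;0 48 -72 66 0.165;0 48 -72 66 0.165", grip_force=25)

```text
t: 10.45
tool_pos: [0.5137, 0.2799, 0.198]
orientation: [3.137, -0.121, -0.007]
force: [0.1, 0.0, 0.0]
opening: 0.0931
gripper_force: 0.0
```

```bash
python3 - <<'E'
from h import *
m,im=snap('w6');cv2.imwrite('pics/c6.png',cv2.resize(im[150:320,150:420],None,fx=2.5,fy=2.5))
go(.515,.278,.06,-1.65);go(.515,.278,.028,-1.65)
E
```

```text
go [  1.    1.3 140.1] turn 0.002 dist 140 q6 2.06 -> 2.06
go [  1.1   1.2 172.1] turn 0.002 dist 172 q6 2.06 -> 2.06
```

View pics/c6.png

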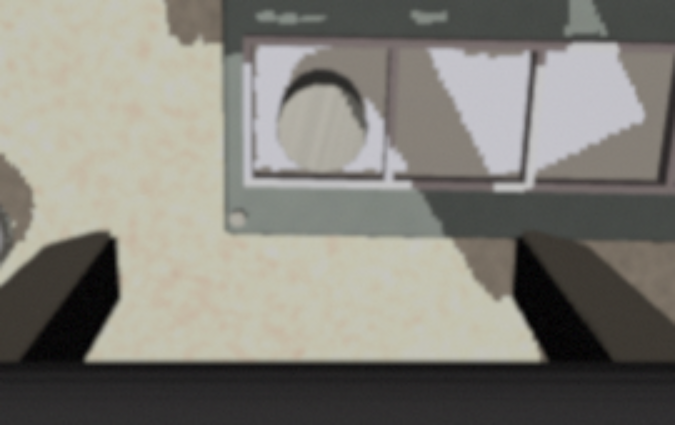

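The gauge's top disc is at (279,201), centred between the fingers (tips at crop (112,235) and (520,235)).

```bash
python3 - <<'E'
from h import *
m,_=load('w6');f=lambda u,z:plane(m,(u[0]/2.5+150,u[1]/2.5+150),z)
g=f((322,128),.059);print(g);c=[f(u,.025) for u in((243,38),(245,187))];print(c)
go(g[0],g[1],.06,-1.65)
E
```

```text
[0.51550432 0.27725813 0.059     ]
[array([0.55176508, 0.3097159 , 0.025     ]), array([0.48211066, 0.31584398, 0.025     ])]
go [  1.6   2.  140.1] turn 0.002 dist 140 q6 2.06 -> 2.06
```

Call:
arm_command(increments="0 1.6 2 120 0;0 1.6 2 120 0;0 1.6 2 135 0;0 1.6 2 145 0;0 1.6 2 150 0")

```text
t: 11.0
tool_pos: [0.5163, 0.2771, 0.0517]
orientation: [-3.139, 0.124, -0.001]
force: [0.6, 0.6, 0.6]
opening: 0.093
gripper_force: 0.0
```

Call:
arm_command(increments="0 0 0 4 0;0 0 0 8 0;0 0 0 12 0;0 0 0 16 0;0 0 0 19 0")

```text
t: 11.5
tool_pos: [0.5159, 0.2779, 0.0318]
orientation: [-3.139, 0.123, -0.001]
force: [0.1, -1.1, 0.6]
opening: 0.0927
gripper_force: 0.0
```

Call:
arm_command(increments="1 0 0 0 0;1 0 0 0 0;1 0 0 0 0;1 0 0 0 0;1 0 0 0 0")

```text
t: 12.0
tool_pos: [0.5159, 0.2778, 0.0319]
orientation: [-3.139, 0.123, -0.0]
force: [-0.2, 0.3, -0.4]
opening: 0.0574
gripper_force: 0.0
```

Call:
arm_command(increments="1 0 0 0 0;1 0 0 0 0;1 0 0 0 0;1 0 0 0 0;1 0 0 0 0")

```text
t: 12.5
tool_pos: [0.5158, 0.2776, 0.0318]
orientation: [3.139, -0.123, -0.0]
force: [0.3, -0.9, 0.4]
opening: 0.0364
gripper_force: 25.0
```

Gauge gripped (36 mm, 25 N). Lift and carry it to the tray.

Call:
arm_command(increments="1 0 0 -40 0;1 0 0 -80 0;1 0 0 -120 0;1 0 0 -150 0;1 0 0 -150 0")

```text
t: 13.0
tool_pos: [0.5185, 0.2791, 0.1874]
orientation: [-3.135, 0.123, -0.012]
force: [0.1, -0.1, -1.4]
opening: 0.0365
gripper_force: 25.0
```

```bash
python3 - <<'E'
from h import *
s,p,_=st();print(s['force'],s['opening']);go(.62,-.09,.19,-1.65)
E
```

```text
[ 0.12707094 -0.06345459 -1.37826496] 0.036520365597065695
go [130.  360.   -3.2] turn 0.001 dist 383 q6 2.06 -> 2.06
```

Call:
arm_command(increments="1 40 120 0 0;1 40 120 0 0;1 65 180 0 0;1 65 180 0 0;1 65 180 0 0")

```text
t: 13.5
tool_pos: [0.5666, 0.0881, 0.1793]
orientation: [3.137, -0.131, -0.004]
force: [-0.4, 0.4, -3.4]
opening: 0.0363
gripper_force: 25.0
```

Call:
arm_command(increments="1 65 180 0 0;1 65 180 0 0;1 65 180 0 0;1 65 180 0 0;1 65 180 0 0")

```text
t: 14.0
tool_pos: [0.6169, -0.0959, 0.1792]
orientation: [3.138, -0.13, -0.004]
force: [-1.5, 0.4, -2.8]
opening: 0.0363
gripper_force: 25.0
```

```bash
python3 - <<'E'
from h import *
m,im=snap('w7');s,p,_=st();print(p,s['opening'])
cv2.imwrite('pics/c7.png',cv2.resize(im[60:300,100:460],None,fx=2,fy=2));go(.66,-.096,.04,-1.65)
E
```

```text
[ 0.61645762 -0.09321093  0.17916356] 0.036546503415502155
go [ 44.1  -0.7 139. ] turn -0.003 dist 146 q6 1.42 -> 1.42
```

View pics/c7.png

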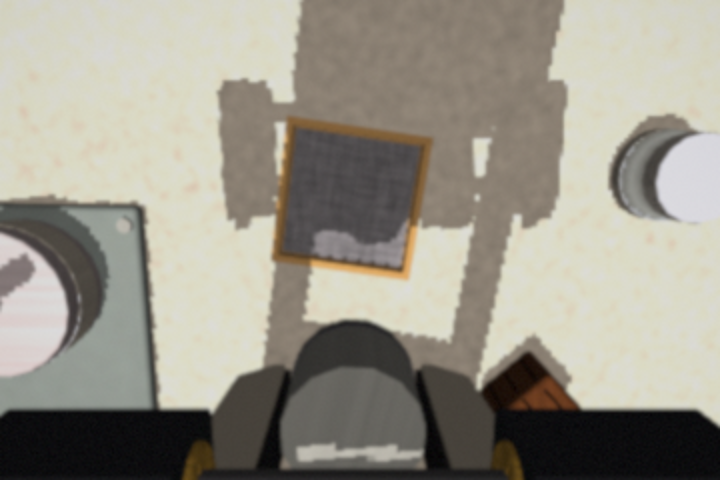

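The tray rim corners are at crop (290,118), (432,138), (410,277) and (275,260), and the held gauge hangs straight.

```bash
python3 - <<'E'
from h import *
m,_=load('w7');C=[plane(m,(u/2+100,v/2+60),.014) for u,v in((290,118),(432,138),(410,277),(275,260))];c=np.mean(C,0);print(np.round(C,3),c,[np.linalg.norm(C[i]-C[i-1]).round(3) for i in range(4)])
print(plane(m,(445,147),.05));go(c[0],c[1],.023,-1.65)
E
```

```text
[[ 0.704 -0.07   0.014]
 [ 0.688 -0.144  0.014]
 [ 0.614 -0.128  0.014]
 [ 0.63  -0.053  0.014]] [ 0.65898808 -0.09871118  0.014     ] [np.float64(0.077), np.float64(0.076), np.float64(0.076), np.float64(0.076)]
[ 0.66096707 -0.26155309  0.05      ]
go [ 43.3   2.1 156. ] turn -0.003 dist 162 q6 1.42 -> 1.42
```

Call:
arm_command(increments="1 43 2 40 0;1 43 2 80 0;1 43 2 115 0;1 43 2 130 0;1 43 2 138 0")

```text
t: 14.55
tool_pos: [0.6579, -0.0948, 0.0408]
orientation: [-3.138, 0.121, 0.007]
force: [0.3, 0.4, -2.6]
opening: 0.0363
gripper_force: 25.0
```

Call:
arm_command(increments="1 0 0 4 0;1 0 0 8 0;1 0 0 12 0;1 0 0 15 0;1 0 0 17 0")

```text
t: 15.05
tool_pos: [0.6603, -0.0968, 0.0273]
orientation: [3.139, -0.123, 0.002]
force: [0.4, 1.5, -3.6]
opening: 0.0364
gripper_force: 25.0
```

Call:
arm_command(increments="1 0 0 1.5 0;1 0 0 3 0;1 0 0 4 0;1 0 0 4 0")

```text
t: 15.45
tool_pos: [0.6599, -0.0966, 0.0226]
orientation: [-3.139, 0.123, 0.0]
force: [0.8, -0.3, -2.5]
opening: 0.0367
gripper_force: 25.0
```

Call:
arm_command(increments="0 0 0 0 0;0 0 0 0 0;0 0 0 0 0;0 0 0 0 0;0 0 0 0 0")

```text
t: 15.95
tool_pos: [0.6601, -0.0967, 0.023]
orientation: [3.139, -0.123, 0.001]
force: [-0.7, -0.2, -0.8]
opening: 0.0722
gripper_force: 0.0
```

Call:
arm_command(increments="0 0 0 -150 0;0 0 0 -150 0;0 0 0 -170 0;0 0 0 -170 0;0 0 0 -170 0")

```text
t: 16.45
tool_pos: [0.6628, -0.0973, 0.199]
orientation: [3.137, -0.123, 0.014]
force: [-0.1, -0.8, 0.7]
opening: 0.0928
gripper_force: 0.0
```

```bash
python3 - <<'E'
from h import *
go(.42,-.15,.2,-1.65);s=robot.read_state();print(s['tool_pos'],s['opening'])
E
```

```text
go [-237.9   71.5   -3.1] turn 0.001 dist 248 q6 1.43 -> 1.43
[ 0.66278756 -0.09726674  0.19897775] 0.0928283235118295
```

Call:
arm_command(increments="0 -238 72 0 0;0 -238 72 0 0;0 -238 72 0 0;0 -238 72 0 0;0 -238 72 0 0")

```text
t: 16.95
tool_pos: [0.4144, -0.1496, 0.1908]
orientation: [-3.138, 0.122, 0.004]
force: [-1.4, -1.0, 0.8]
opening: 0.093
gripper_force: 0.0
```

Call:
arm_command(increments="0 0 0 0 0;0 0 0 0 0;0 0 0 0 0")

```text
t: 17.25
tool_pos: [0.4177, -0.1498, 0.1925]
orientation: [-3.139, 0.123, -0.0]
force: [0.3, 0.2, -0.9]
opening: 0.0931
gripper_force: 0.0
```

```bash
python3 - <<'E'
from h import *
m,im=snap('w8');s,p,_=st();print(p)
h=cv2.cvtColor(im,cv2.COLOR_BGR2HSV);k=cv2.inRange(h,(0,90,55),(14,255,255));k=cv2.morphologyEx(k,cv2.MORPH_CLOSE,np.ones((5,5)))
n,l,st_,c=cv2.connectedComponentsWithStats(k)
for i in range(1,n):
    if st_[i][4]>400:
        q=cv2.findContours((l==i).astype(np.uint8),0,2)[0][0];b=cv2.boxPoints(cv2.minAreaRect(q));W=np.array([plane(m,u,.044) for u in b])
        print(c[i].round(1),st_[i][4],W.mean(0).round(4),[round(float(np.linalg.norm(W[j]-W[j-1])),3) for j in range(4)],[round(float(np.arctan2(*(W[j]-W[j-1])[[1,0]])),2) for j in(0,1)])
cv2.imwrite('pics/c8.png',cv2.resize(im[0:300,100:560],None,fx=1.7,fy=1.7))
E
```

```text
[ 0.41796502 -0.14972274  0.19258042]
[255.1 187.3] 606 [ 0.4405 -0.1279  0.044 ] [0.029, 0.038, 0.029, 0.038] [0.6, -0.96]
```

View pics/c8.png

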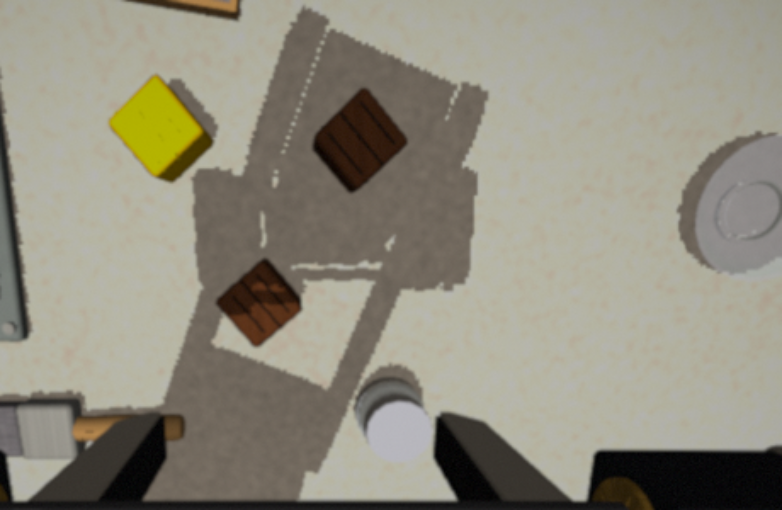

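c8 shows S1's top corners at crop (265,259), (301,298), (257,346), (216,300) and S2's at (363,88), (407,137), (352,191), (313,145). Jar2 is at (398,432), the brush handle tip at (183,428) and the yellow block at (158,125). Only two specimens are present. I have one picture left, so I'll keep it for a final check and rely on numbers until then.

```bash
python3 - <<'E'
from h import *
m,im=load('w8');f=lambda u,z:plane(m,(u[0]/1.7+100,u[1]/1.7),z)
for n,q in(('S1',((265,259),(301,298),(257,346),(216,300))),('S2',((363,88),(407,137),(352,191),(313,145)))):
    W=np.array([f(u,.044) for u in q]);print(n,W.mean(0).round(4),[round(float(np.linalg.norm(W[j]-W[j-1])),3) for j in range(4)],[round(float(np.arctan2(*(W[j]-W[j-1])[[1,0]])%1.5708),2) for j in range(4)])
print('jar2',f((398,432),.05),'yel',f((158,125),.044),'brush',f((183,428),.01))
E
```

```text
S1 [ 0.446  -0.1267  0.044 ] [0.04, 0.032, 0.041, 0.038] [0.6, 0.67, 0.75, 0.63]
S2 [ 0.5331 -0.1921  0.044 ] [0.04, 0.036, 0.042, 0.034] [0.74, 0.72, 0.68, 0.67]
jar2 [ 0.35510462 -0.20848469  0.05      ] yel [ 0.5500726  -0.07898497  0.044     ] brush [ 0.35329651 -0.05883549  0.01      ]
```

```bash
python3 - <<'E'
from h import *
go(.4445,-.126,.1,-.91)
E
```

```text
go [ 24.6 -25.7  92.6] turn -0.738 dist 99 q6 1.19 -> 0.45
```

Call:
arm_command(increments="0 24.6 -25.7 92 -0.738;0 24.6 -25.7 92 -0.738;0 24.6 -25.7 92 -0.738;0 24.6 -25.7 92 -0.738;0 24.6 -25.7 92 -0.738")

```text
t: 17.8
tool_pos: [0.4443, -0.1254, 0.0996]
orientation: [-2.967, -1.029, 0.003]
force: [1.2, 0.3, -0.6]
opening: 0.0932
gripper_force: 0.0
```

```bash
python3 - <<'E'
from h import *
m,im=snap('w9');s,p,Rm=st();print(p)
# where S1 predicted vs fingers; check presence by colour at predicted centre
u=proj(m,[.4445,-.126,.044]);print(u,im[int(u[1]),int(u[0])] if u[1]<270 else '')
h=cv2.cvtColor(im,cv2.COLOR_BGR2HSV);k=cv2.inRange(h,(0,90,30),(14,255,255));k[262:]=0
n,l,a,c=cv2.connectedComponentsWithStats(k);print([(c[i].round(0),a[i]) for i in range(1,n) if a[i][4]>300])
go(.4445,-.126,.014,-.91)
E
```

```text
[ 0.44442891 -0.12549201  0.09994233]
[277.09639338 228.32561034] [13 21 44]
[(array([421., 190.]), array([ 392,  163,   59,   53, 2489], dtype=int32)), (array([276., 227.]), array([ 251,  200,   52,   52, 2297], dtype=int32))]
go [-0.2  0.6 85.9] turn 0.015 dist 86 q6 0.51 -> 0.52
```

S1 sits where predicted and is squared up with the fingers. Descend and grip.

Call:
arm_command(increments="0 0 0 40 0;0 0 0 65 0;0 0 0 78 0;0 0 0 86 0;0 0 0 86 0")

```text
t: 18.35
tool_pos: [0.4435, -0.1259, 0.0141]
orientation: [-2.972, -1.017, 0.002]
force: [-0.3, -1.1, 0.9]
opening: 0.0929
gripper_force: 0.0
```

Call:
arm_command(increments="1 0 0 0 0;1 0 0 0 0;1 0 0 0 0;1 0 0 0 0;1 0 0 0 0")

```text
t: 18.85
tool_pos: [0.4438, -0.1263, 0.0151]
orientation: [2.972, 1.017, 0.001]
force: [0.4, -0.1, -0.4]
opening: 0.0575
gripper_force: 0.0
```

Call:
arm_command(increments="1 0 0 0 0;1 0 0 0 0;1 0 0 0 0;1 0 0 0 0;1 0 0 0 0")

```text
t: 19.35
tool_pos: [0.4436, -0.1261, 0.0148]
orientation: [-2.972, -1.018, 0.0]
force: [-1.1, -0.2, 2.1]
opening: 0.0401
gripper_force: 24.8
```

Call:
arm_command(increments="1 0 0 -40 0;1 0 0 -80 0;1 0 0 -120 0;1 0 0 -150 0;1 0 0 -150 0")

```text
t: 19.85
tool_pos: [0.4465, -0.1273, 0.17]
orientation: [2.967, 1.016, 0.01]
force: [0.3, -0.3, -0.5]
opening: 0.0397
gripper_force: 24.8
```

```bash
python3 - <<'E'
from h import *
s,p,_=st();print(s['t'],s['force'],s['opening'],s['gripper_force']);go(.514,.279,.165,-1.655)
E
```

```text
19.85 [ 0.28120703 -0.34880039 -0.50258139] 0.03971686746327665 24.793802797794342
go [ 302.4 -279.7    4.2] turn 0.744 dist 412 q6 0.52 -> 1.27
```

Call:
arm_command(increments="1 180 -167 0 0;1 180 -167 0 0;1 180 -167 0 0;1 180 -167 0 0;1 180 -167 0 0")

```text
t: 20.35
tool_pos: [0.4828, 0.1183, 0.1635]
orientation: [-2.972, -1.018, 0.002]
force: [0.6, -1.0, -1.1]
opening: 0.0401
gripper_force: 24.8
```

Call:
arm_command(increments="1 122 -113 0 0.744;1 122 -113 0 0.744;1 122 -113 0 0.744;1 122 -113 0 0.744;1 122 -113 0 0.744")

```text
t: 20.85
tool_pos: [0.5096, 0.2836, 0.1628]
orientation: [-3.14, 0.096, 0.003]
force: [-0.9, -0.7, -0.4]
opening: 0.04
gripper_force: 24.8
```

Call:
arm_command(increments="1 0 0 0 0;1 0 0 0 0;1 0 0 0 0")

```text
t: 21.15
tool_pos: [0.5104, 0.2794, 0.1642]
orientation: [3.14, -0.088, -0.001]
force: [-0.0, 0.4, -0.9]
opening: 0.0402
gripper_force: 24.8
```

```bash
python3 - <<'E'
from h import *
s,p,_=st();print(p,s['opening']);go(.514,.279,.031,-1.655)
m,im=snap('w10')
for X in([.5518,.3097,.025],[.4821,.3158,.025]):print(proj(m,X))
E
```

```text
[0.5104085  0.27944022 0.16422222] 0.04016878810355814
go [  3.7   0.2 133.2] turn 0.028 dist 133 q6 2.04 -> 2.07
[244.50256178 165.27411332]
[244.16658081 231.08877582]
```

Call:
arm_command(increments="1 3.7 0 45 0.028;1 3.7 0 85 0.028;1 3.7 0 110 0.028;1 3.7 0 122 0.028;1 3.7 0 126 0.028")

```text
t: 21.7
tool_pos: [0.5136, 0.2792, 0.0375]
orientation: [3.138, -0.136, -0.003]
force: [-0.0, -1.1, -0.9]
opening: 0.0403
gripper_force: 24.8
```

Call:
arm_command(increments="1 0 0 3 0;1 0 0 6 0;1 0 0 7 0;1 0 0 7.5 0;1 0 0 7.5 0")

```text
t: 22.2
tool_pos: [0.5146, 0.2801, 0.0318]
orientation: [-3.138, 0.136, -0.001]
force: [0.5, 0.7, -0.9]
opening: 0.0402
gripper_force: 24.8
```

Call:
arm_command(increments="1 0 0 0.8 0;1 0 0 1.6 0;1 0 0 1.6 0")

```text
t: 22.5
tool_pos: [0.5145, 0.28, 0.0298]
orientation: [-3.138, 0.136, -0.001]
force: [0.0, 0.3, 0.2]
opening: 0.0402
gripper_force: 24.8
```

Call:
arm_command(increments="0 0 0 0 0;0 0 0 0 0;0 0 0 0 0;0 0 0 0 0;0 0 0 0 0")

```text
t: 23.0
tool_pos: [0.5142, 0.28, 0.0296]
orientation: [3.139, -0.136, -0.0]
force: [0.2, -0.5, -0.4]
opening: 0.0754
gripper_force: 0.0
```

Call:
arm_command(increments="0 0 0 -50 0;0 0 0 -100 0;0 0 0 -150 0;0 0 0 -165 0;0 0 0 -165 0")

```text
t: 23.5
tool_pos: [0.5164, 0.2809, 0.1989]
orientation: [-3.135, 0.136, -0.01]
force: [0.3, 0.2, -0.2]
opening: 0.0925
gripper_force: 0.0
```

```bash
python3 - <<'E'
from h import *
s,p,_=st();print(p,s['opening']);go(.49,-.21,.19,-.87)
E
```

```text
[0.51642092 0.28094357 0.19886233] 0.09247257966275535
go [ 16.2 491.4   7.3] turn -0.788 dist 492 q6 2.07 -> 1.28
```

Call:
arm_command(increments="0 29 235 0 0;0 29 235 0 0;0 29 235 0 0;0 29 235 0 0;0 29 235 0 0")

```text
t: 24.0
tool_pos: [0.5212, 0.0407, 0.1918]
orientation: [3.138, -0.138, -0.006]
force: [0.3, -0.7, 0.5]
opening: 0.0931
gripper_force: 0.0
```

Call:
arm_command(increments="0 29 235 0 -0.75;0 29 235 0 -0.75;0 29 235 0 -0.75;0 29 235 0 -0.75;0 29 235 0 -0.75")

```text
t: 24.5
tool_pos: [0.5297, -0.1868, 0.1917]
orientation: [-2.996, -0.937, 0.004]
force: [1.9, 0.4, -0.4]
opening: 0.093
gripper_force: 0.0
```

```bash
python3 - <<'E'
from h import *
s,p,Rm=st();m,im=snap('w11');print(p)
u=proj(m,[.5335,-.192,.044]);print(u)
h=cv2.cvtColor(im,cv2.COLOR_BGR2HSV);k=cv2.inRange(h,(0,90,30),(14,255,255));k[262:]=0
n,l,a,c=cv2.connectedComponentsWithStats(k);print([(c[i].round(1),a[i],plane(m,c[i],.042).round(4)) for i in range(1,n) if a[i][4]>300])
go(.5335,-.192,.1,-.87)
E
```

```text
[ 0.5297433  -0.1868092   0.19174243]
[282.57666323 201.75798253]
[(array([284.9, 201.4]), array([ 267,  183,   37,   37, 1216], dtype=int32), array([ 0.5349, -0.1942,  0.042 ]))]
go [ 4.9  1.2 91.7] turn -0.082 dist 92 q6 0.51 -> 0.43
```

Call:
arm_command(increments="0 6 2 60 -0.05;0 6 2 100 -0.05;0 6 2 140 -0.05;0 6 2 165 -0.05;0 6 2 176 -0.05")

```text
t: 25.05
tool_pos: [0.533, -0.1817, 0.0127]
orientation: [-2.971, -1.001, 0.011]
force: [0.2, 0.3, 0.9]
opening: 0.0931
gripper_force: 0.0
```

Call:
arm_command(increments="1 0 0 0.5 0;1 0 0 0.5 0;1 0 0 0.5 0;1 0 0 0.5 0;1 0 0 0.5 0")

```text
t: 25.55
tool_pos: [0.5382, -0.1842, 0.0195]
orientation: [2.975, 1.004, 0.003]
force: [-0.0, 0.4, 0.4]
opening: 0.0577
gripper_force: 0.0
```

Call:
arm_command(increments="1 0 0 0 0;1 0 0 0 0;1 0 0 0 0;1 0 0 0 0;1 0 0 0 0")

```text
t: 26.05
tool_pos: [0.5379, -0.1842, 0.0188]
orientation: [2.976, 1.004, 0.001]
force: [1.1, -1.2, 5.2]
opening: 0.0403
gripper_force: 24.9
```

Call:
arm_command(increments="1 0 0 -40 0;1 0 0 -80 0;1 0 0 -120 0;1 0 0 -150 0;1 0 0 -150 0")

```text
t: 26.55
tool_pos: [0.5397, -0.1846, 0.1732]
orientation: [2.972, 1.003, 0.009]
force: [0.0, -1.2, -0.4]
opening: 0.0395
gripper_force: 24.9
```

```bash
python3 - <<'E'
from h import *
s,p,_=st();print(s['opening'],s['gripper_force']);go(.503,.147,.165,-1.655)
E
```

```text
0.03948770714767791 24.871181845664978
go [ 171.7 -286.1    7.1] turn 0.735 dist 334 q6 0.5 -> 1.24
```

The tool settled a little off target, so S2 is held about 8 mm toward tool -x. I'll compensate when placing it.

Call:
arm_command(increments="1 90 -143 0 0;1 90 -143 0 0;1 90 -143 0 0;1 90 -143 0 0;1 90 -143 0 0")

```text
t: 27.05
tool_pos: [0.5206, -0.0125, 0.166]
orientation: [-2.973, -1.009, 0.005]
force: [0.1, -0.1, -1.2]
opening: 0.0399
gripper_force: 24.9
```

Call:
arm_command(increments="1 87 -138 0 0.735;1 87 -138 0 0.735;1 87 -138 0 0.735;1 87 -138 0 0.735;1 87 -138 0 0.735")

```text
t: 27.55
tool_pos: [0.5067, 0.1494, 0.1665]
orientation: [-3.14, 0.086, 0.004]
force: [-0.6, -0.3, -1.6]
opening: 0.0399
gripper_force: 24.9
```

Call:
arm_command(increments="1 0 0 0 0;1 0 0 0 0;1 0 0 0 0")

```text
t: 27.85
tool_pos: [0.5079, 0.1459, 0.1675]
orientation: [3.14, -0.078, -0.002]
force: [-0.1, -0.1, -0.9]
opening: 0.0396
gripper_force: 24.9
```

```bash
python3 - <<'E'
from h import *
s,p,Rm=st();print(p,s['opening'])
m10,i10=load('w10');m,im=snap('w12')
for i,mm in((i10,m10),(im,m)):
    h=cv2.cvtColor(i,cv2.COLOR_BGR2HSV);k=cv2.inRange(h,(0,90,20),(14,255,255))
    n,l,a,c=cv2.connectedComponentsWithStats(k);print([(c[j].round(0).tolist(),a[j].tolist(),plane(mm,c[j],.057).round(3)) for j in range(1,n) if a[j][4]>250])
go(.512,.147,.05,-1.655)
E
```

```text
[0.50788104 0.14589805 0.16752078] 0.03961529015785369
[([276.0, 259.0], [236, 220, 82, 75, 5454], array([0.462, 0.283, 0.057]))]
[([140.0, 207.0], [113, 184, 56, 47, 2302], array([0.518, 0.275, 0.057])), ([276.0, 265.0], [237, 232, 79, 63, 4384], array([0.451, 0.149, 0.057]))]
go [  4.   -1.3 117.8] turn 0.034 dist 118 q6 1.8 -> 1.84
```

The held specimen's front edge is 12 px lower than in the previous hold, so the offset is confirmed. Place it in bay2.

Call:
arm_command(increments="1 4 -1 45 0.034;1 4 -1 80 0.034;1 4 -1 105 0.034;1 4 -1 118 0.034;1 4 -1 124 0.034")

```text
t: 28.4
tool_pos: [0.5113, 0.1472, 0.0429]
orientation: [3.138, -0.134, -0.003]
force: [-0.4, 0.7, -0.6]
opening: 0.0401
gripper_force: 24.9
```

Call:
arm_command(increments="1 0 0 2 0;1 0 0 5 0;1 0 0 7 0;1 0 0 8 0;1 0 0 8 0")

```text
t: 28.9
tool_pos: [0.5122, 0.1479, 0.0366]
orientation: [-3.139, 0.135, -0.001]
force: [0.7, 0.1, -1.0]
opening: 0.0399
gripper_force: 24.9
```

Call:
arm_command(increments="1 0 0 1.2 0;1 0 0 2.4 0;1 0 0 2.4 0")

```text
t: 29.2
tool_pos: [0.5121, 0.1479, 0.0339]
orientation: [-3.139, 0.135, -0.001]
force: [0.6, -0.3, -1.5]
opening: 0.0403
gripper_force: 24.9
```

Call:
arm_command(increments="0 0 0 0 0;0 0 0 0 0;0 0 0 0 0;0 0 0 0 0;0 0 0 0 0")

```text
t: 29.7
tool_pos: [0.512, 0.1478, 0.0338]
orientation: [-3.139, 0.135, -0.0]
force: [-0.7, -0.1, -0.6]
opening: 0.0753
gripper_force: 0.0
```

Call:
arm_command(increments="0 0 0 -50 0;0 0 0 -100 0;0 0 0 -150 0;0 0 0 -165 0;0 0 0 -165 0")

```text
t: 30.2
tool_pos: [0.5142, 0.1482, 0.2025]
orientation: [-3.137, 0.135, -0.01]
force: [0.9, 0.3, 0.2]
opening: 0.093
gripper_force: 0.0
```

Call:
arm_command(increments="0 -60 0 0 0;0 -60 0 0 0;0 -60 0 0 0")

```text
t: 30.5
tool_pos: [0.4498, 0.1529, 0.1961]
orientation: [3.138, -0.133, -0.006]
force: [1.0, -0.5, 0.6]
opening: 0.093
gripper_force: 0.0
```

```bash
python3 - <<'E'
from h import *
s,p,Rm=st();print(p,s['opening'],s['force'],np.round(s['q'],2))
m,im=snap('w13')
h=cv2.cvtColor(im,cv2.COLOR_BGR2HSV);k=cv2.inRange(h,(0,90,20),(14,255,255));k[250:]=0
n,l,a,c=cv2.connectedComponentsWithStats(k)
for j in range(1,n):
  if a[j][4]>250:
    x,y,w,hh,A=a[j];print(a[j].tolist(),'far edge',plane(m,(x+w/2,y),.059).round(3),'near',plane(m,(x+w/2,y+hh),.059).round(3),'L/R',plane(m,(x,y+hh/2),.059).round(3),plane(m,(x+w,y+hh/2),.059).round(3))
cv2.imwrite('pics/c13.png',cv2.resize(im[0:250,80:500],None,fx=1.9,fy=1.9))
E
```

```text
[0.44984398 0.15291151 0.19613448] 0.09301893358781556 [ 0.9546397  -0.49785252  0.58752286] [ 0.22 -0.2   1.85  0.    1.5   1.88]
[127, 119, 54, 41, 1983] far edge [0.543 0.263 0.059] near [0.505 0.271 0.059] L/R [0.526 0.293 0.059] [0.522 0.241 0.059]
[257, 131, 38, 39, 1442] far edge [0.522 0.147 0.059] near [0.485 0.151 0.059] L/R [0.505 0.168 0.059] [0.502 0.13  0.059]
```

View pics/c13.png

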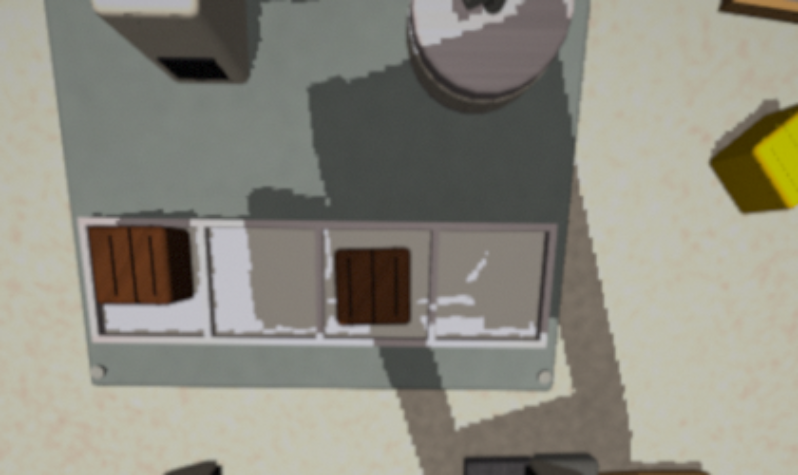

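c13 shows S2 centred in bay2, at crop (373,286) against the bay centre (377,284). S1 stands flat in bay0, top at (127,264), a few mm toward the far side but within tolerance. All picture views are used, so the rest goes by numbers. Next is the key's axis, from several stored views.

```bash
python3 - <<'E'
from h import *
m1,i1=load('w1');m5,i5=load('w5');m2,i2=load('w2');m13,i13=load('w13');mt,ms=robot.camera_model('top'),robot.camera_model('scene')
print('wing 4view',tri((m1,(338,83)),(m5,(410,58)),(mt,(271.5,169.5)),(ms,(255,250.5))))
print('wing w1w5',tri((m1,(338,83)),(m5,(410,58))))
print('drum c5',plane(m5,(170+450/2,137/2),.057),'drum top',plane(mt,(195+308/4,140+138/4),.057))
# drum top discs by ellipse fit on pinkish/bright edge
for n,m,im,c0 in(('w1',m1,i1,None),('w5',m5,i5,None)):
    u=proj(m,[.626,.085,.057]);x,y=u.astype(int);r=45;y0,y1,x0,x1=max(y-r,0),y+r,x-r,x+r
    lab=cv2.cvtColor(im,cv2.COLOR_BGR2LAB)[y0:y1,x0:x1];k=(lab[:,:,1]>130).astype(np.uint8)
    k=cv2.morphologyEx(k,cv2.MORPH_OPEN,np.ones((3,3)));k=cv2.morphologyEx(k,cv2.MORPH_CLOSE,np.ones((9,9)))
    N,l,a,c=cv2.connectedComponentsWithStats(k);j=1+np.argmax(a[1:,4]);q=max(cv2.findContours((l==j).astype(np.uint8),0,1)[0],key=len)
    e=cv2.fitEllipse(cv2.convexHull(q));print(n,u.round(0),a[j],e,plane(m,(e[0][0]+x0,e[0][1]+y0),.057).round(4))
print('wing angle w5',[plane(m5,u,.111)[:2].round(4) for u in((170+437/2,135/2),(170+525/2,98/2))])
print('wing angle top',[plane(mt,(195+u/4,140+v/4),.111)[:2].round(4) for u,v in((280,130),(335,107))])
print('wing scene',[plane(ms,(140+u/2.8,140+v/2.8),.111)[:2].round(4) for u,v in((298,302),(347,312))])
E
```

```text
wing 4view (array([0.62720564, 0.08233643, 0.09885115]), np.float64(0.002810868206118839))
wing w1w5 (array([0.62807159, 0.08309818, 0.10100962]), np.float64(0.00016015008632684662))
drum c5 [0.62721229 0.08112088 0.057     ] drum top [0.62012698 0.07976683 0.057     ]Traceback (most recent call last):
  File "<stdin>", line 11, in <module>
    return _wrapfunc(a, 'argmax', axis=axis, out=out, **kwds)
    return bound(*args, **kwds)
ValueError: attempt to get argmax of an empty sequence
```

```bash
python3 - <<'E'
from h import *
m1,i1=load('w1');m5,i5=load('w5');mt,ms=robot.camera_model('top'),robot.camera_model('scene')
A=lambda n,P:print(n,np.round(P,4).tolist(),'mid',np.mean(P,0).round(4),'ang',round(float(np.arctan2(*(P[1]-P[0])[::-1])),3),'len',np.linalg.norm(P[1]-P[0]).round(3))
A('w5',[plane(m5,u,.111)[:2] for u in((170+437/2,135/2),(170+525/2,98/2))])
A('top',[plane(mt,(195+u/4,140+v/4),.111)[:2] for u,v in((280,130),(335,107))])
A('scene',[plane(ms,(140+u/2.8,140+v/2.8),.111)[:2] for u,v in((298,302),(347,312))])
A('w1',[plane(m1,u,.111)[:2] for u in((322,72),(354,98))])
go(.60,.083,.2,.45)
E
```

```text
w5 [[0.6158, 0.1061], [0.6352, 0.067]] mid [0.6255 0.0865] ang -1.11 len 0.044
top [[0.6118, 0.101], [0.6312, 0.0557]] mid [0.6215 0.0783] ang -1.166 len 0.049
scene [[0.6395, 0.0692], [0.6209, 0.1073]] mid [0.6302 0.0883] ang 2.025 len 0.042
w1 [[0.6134, 0.1021], [0.6362, 0.0586]] mid [0.6248 0.0803] ang -1.088 len 0.049
go [154.   57.   -2.9] turn -2.106 dist 164 q6 1.87 -> -0.23
```

Call:
arm_command(increments="0 0 0 -20 -0.7;0 0 0 -20 -0.7;0 0 0 -20 -0.7;0 0 0 -20 -0.7;0 0 0 -20 -0.7", grip_force=40)

```text
t: 31.05
tool_pos: [0.4534, 0.1528, 0.2186]
orientation: [2.992, 0.958, 0.001]
force: [-0.2, 0.1, -0.4]
opening: 0.0932
gripper_force: 0.0
```

Call:
arm_command(increments="0 0 0 0 -0.7;0 0 0 0 -0.7;0 0 0 0 -0.7;0 0 0 0 -0.7;0 0 0 0 -0.7")

```text
t: 31.55
tool_pos: [0.4533, 0.1528, 0.2186]
orientation: [2.482, 1.926, 0.001]
force: [0.9, 0.8, 0.1]
opening: 0.0934
gripper_force: 0.0
```

Call:
arm_command(increments="0 0 0 0 -0.7;0 0 0 0 -0.7;0 0 0 0 -0.7;0 0 0 0 -0.7;0 0 0 0 -0.7")

```text
t: 32.05
tool_pos: [0.4533, 0.1528, 0.2186]
orientation: [1.671, 2.66, 0.0]
force: [0.1, 0.4, -0.2]
opening: 0.0928
gripper_force: 0.0
```

```bash
python3 - <<'E'
from h import *
s,p,_=st();print(p,np.round(s['q'],2));go(.627,.083,.22,.46)
E
```

```text
[0.45334552 0.15276299 0.21855355] [ 0.22 -0.21  1.81 -0.    1.53 -0.23]
go [-138.2  126.2   -1.3] turn -0.011 dist 187 q6 -0.23 -> -0.24
```

Call:
arm_command(increments="0.5 -138 126 0 0;0.5 -138 126 0 0;0.5 -138 126 0 0;0.5 -138 126 0 0;0.5 -138 126 0 0")

```text
t: 32.55
tool_pos: [0.6288, 0.0794, 0.2157]
orientation: [-1.682, -2.652, 0.003]
force: [0.2, 0.4, -1.2]
opening: 0.0578
gripper_force: 0.0
```

Call:
arm_command(increments="0.5 0 0 0 0;0.5 0 0 0 0")

```text
t: 32.75
tool_pos: [0.625, 0.0826, 0.2185]
orientation: [-1.678, -2.655, 0.0]
force: [-0.4, -0.6, 1.1]
opening: 0.0472
gripper_force: 0.0
```

```bash
python3 - <<'E'
from h import *
s,p,_=st();print(p);m,im=snap('w14');go(.627,.083,.085,.46)
u=proj(m,[.627,.083,.111]);print('wing at',u)
# segment wing: print coarse gray grid around it
g=cv2.cvtColor(im,cv2.COLOR_BGR2GRAY);x,y=u.astype(int)
print(cv2.resize(g[y-44:y+44,x-44:x+44],(22,22),interpolation=cv2.INTER_AREA))
E
```

```text
[0.62503923 0.08255413 0.21845538]
go [ -0.8   1.9 134. ] turn -0.016 dist 134 q6 -0.39 -> -0.41
wing at [277.05285764 211.25819662]
[[ 94 111 143 156 157 151 141 166 200 215 221 220 218 198 156 130 145 156
  154 154 153 154]
 [ 87  88  90 113 141 155 206 222 222 222 222 222 221 221 222 200 144 149
  153 154 154 153]
 [ 87  89  89  90 110 168 212 222 222 222 222 221 221 222 221 221 214 159
  151 155 154 153]
 [ 87  88  89  99 124 130 138 164 205 222 222 222 222 222 221 221 220 207
  143 155 154 153]
 [ 88  89  89 110 130 130 131 130 136 159 153 145 161 200 221 220 221 220
  174 149 153 150]
 [ 93  90  90 123 129 131 130 131 133 129 104 115 132 157 219 220 221 219
  203 130 153 150]
 [129 139 108 127 130 130 130 133 134 124  91  92 126 132 150 195 215 220
  217 142 150 198]
 [135 158 139 129 130 130 132 133 133 124 105 106 127 130 130 130 142 182
  213 145 160 220]
 [152 158 167 203 165 135 132 134 129 124 107 107 126 128 131 128 129 128
  142 119 128 162]
 [158 157 166 218 220 207 173 140 128 124 103 103 119 130 128 128 127 127
  129 118 129 130]
 [157 157 147 200 221 222 222 206 136
[... 379 characters left out ...]
5 103 123 127 127 120 125 127
  131 130 124 128]
 [220 219 219 164 104  89  91 102 121 126  96  92 116 115 100 107 130 131
  132 130 129 129]
 [220 220 220 167 127 117  98  89 107 137  86  84  90  89  94 128 128 130
  129 128 129 131]
 [219 219 220 172 129 132 125 111 106 136  89  88  90  89 118 129 128 128
  129 126 129 129]
 [216 219 218 177 128 131 130 128 128 164 107 103  92 106 129 129 133 130
  132 125 127 124]
 [144 219 219 170 128 130 130 128 128 166 136 105 101 128 131 127 129 131
  128 124 126  75]
 [ 72 219 218 175 130 132 132 128 127 127 127 130 131 129 130 128 129 131
  128 127 121  29]
 [ 58 202 219 184 133 134 130 130 131 174 148 128 125 127 128 127 129 129
  128 128 120  19]]
```

The wing shows as a dark upright strip centred on x=277 in the image, so it is aligned with the fingers. Descend and grip it.

Call:
arm_command(increments="0.5 -1.5 1 50 0;0.5 -1.5 1 90 0;0.5 -1.5 1 115 0;0.5 -1.5 1 127 0;0.5 -1.5 1 132 0")

```text
t: 33.3
tool_pos: [0.6259, 0.0819, 0.0863]
orientation: [-1.677, -2.656, 0.001]
force: [0.1, -0.7, 0.5]
opening: 0.0465
gripper_force: 0.0
```

Call:
arm_command(increments="1 0 0 0 0;1 0 0 0 0;1 0 0 0 0;1 0 0 0 0;1 0 0 0 0")

```text
t: 33.8
tool_pos: [0.6272, 0.0814, 0.0875]
orientation: [1.678, 2.655, 0.001]
force: [1.0, -0.8, -0.0]
opening: 0.0114
gripper_force: 0.0
```

Call:
arm_command(increments="1 0 0 0 0;1 0 0 0 0")

```text
t: 34.0
tool_pos: [0.6266, 0.0811, 0.0874]
orientation: [-1.678, -2.655, 0.001]
force: [-4.3, -1.5, 6.5]
opening: 0.0079
gripper_force: 40.0
```

Call:
arm_command(increments="1 0 0 0 0.14;1 0 0 0 0.28;1 0 0 0 0.42;1 0 0 0 0.56;1 0 0 0 0.7")

```text
t: 34.5
tool_pos: [0.6258, 0.081, 0.0873]
orientation: [-2.492, -1.911, 0.003]
force: [-7.8, -2.4, 8.6]
opening: 0.0077
gripper_force: 40.0
```

```bash
python3 -c "
from h import *
s,p,_=st();print(p,s['force'],s['wrist_torque'],s['opening'],np.round(s['q'],2))"
```

```text
[0.6257615  0.08104235 0.0873153 ] [-7.8161863  -2.37354417  8.6045525 ] [-0.39332077  1.54186131  0.13527765] 0.007689966937720173 [ 0.05  0.31  1.53 -0.    1.31  0.31]
```

Call:
arm_command(increments="1 0 -0.8 0 0.14;1 0 -0.8 0 0.28;1 0 -0.8 0 0.42;1 0 -0.8 0 0.56;1 0 -0.8 0 0.7")

```text
t: 35.0
tool_pos: [0.6251, 0.0815, 0.0873]
orientation: [-2.997, -0.941, 0.003]
force: [-7.8, -1.0, 7.9]
opening: 0.0078
gripper_force: 40.0
```

Call:
arm_command(increments="1 0 0 0 0.14;1 0 0 0 0.28;1 0 0 0 0.42;1 0 0 0 0.56;1 0 0 0 0.7")

```text
t: 35.5
tool_pos: [0.6248, 0.0822, 0.0873]
orientation: [-3.138, 0.143, 0.004]
force: [-8.9, 2.4, 8.9]
opening: 0.0077
gripper_force: 40.0
```

```bash
python3 -c "
from h import *
s,p,_=st();print(p,s['force'],s['wrist_torque'],s['opening'],np.round(s['q'],2))"
```

```text
[0.62482383 0.08222428 0.08731211] [-8.94403937  2.37166207  8.91314052] [0.41688498 1.57662775 0.17322893] 0.007683500099678644 [0.05 0.31 1.53 0.   1.31 1.71]
```

Call:
arm_command(increments="1 0 0 0 0.14;1 0 0 0 0.28;1 0 0 0 0.42;1 0 0 0 0.56;1 0 0 0 0.7")

```text
t: 36.0
tool_pos: [0.6252, 0.0829, 0.0874]
orientation: [-2.898, 1.21, 0.003]
force: [-6.3, 5.1, 7.2]
opening: 0.0079
gripper_force: 40.0
```

Call:
arm_command(increments="0.5 0 0 0 0;0.5 0 0 0 0;0.5 0 0 0 0;0.5 0 0 0 0;0.5 0 0 0 0")

```text
t: 36.5
tool_pos: [0.626, 0.0815, 0.0866]
orientation: [2.902, -1.202, -0.0]
force: [-1.2, 0.5, -0.7]
opening: 0.0427
gripper_force: 0.0
```

```bash
python3 -c "
from h import *
s,p,R_=st();print(p,s['force'],s['wrist_torque'],s['opening'],np.round(s['q'],3))"
```

```text
[0.62600378 0.08146095 0.08662306] [-1.1642829   0.46076929 -0.66719704] [ 0.02630984  0.02936994 -0.0065121 ] 0.042744463030523226 [ 0.048  0.306  1.53  -0.     1.306  2.404]
```

Call:
arm_command(increments="0.5 0 0 -45 0;0.5 0 0 -45 0;0.5 0 0 -45 -0.14;0.5 0 0 -45 -0.28;0.5 0 0 -45 -0.4")

```text
t: 37.0
tool_pos: [0.6262, 0.0816, 0.1319]
orientation: [-3.085, 0.593, -0.001]
force: [-0.5, -0.8, -0.3]
opening: 0.0464
gripper_force: 0.0
```

Call:
arm_command(increments="0.5 0 0 0 -0.14;0.5 0 0 0 -0.28;0.5 0 0 0 -0.42;0.5 0 0 0 -0.56;0.5 0 0 0 -0.7")

```text
t: 37.5
tool_pos: [0.6262, 0.0815, 0.1318]
orientation: [3.101, 0.501, 0.001]
force: [0.1, -0.3, 0.5]
opening: 0.0468
gripper_force: 0.0
```

Call:
arm_command(increments="0.5 0 0 0 -0.14;0.5 0 0 0 -0.28;0.5 0 0 0 -0.42;0.5 0 0 0 -0.56;0.5 0 0 0 -0.7")

```text
t: 38.0
tool_pos: [0.6262, 0.0815, 0.1318]
orientation: [2.741, 1.534, 0.001]
force: [0.3, -0.6, -0.6]
opening: 0.0466
gripper_force: 0.0
```

Call:
arm_command(increments="0.5 0 0 0 -0.14;0.5 0 0 0 -0.28;0.5 0 0 0 -0.42;0.5 0 0 0 -0.56;0.5 0 0 0 -0.7")

```text
t: 38.5
tool_pos: [0.6262, 0.0815, 0.1318]
orientation: [2.049, 2.381, 0.001]
force: [-0.1, -0.9, -0.4]
opening: 0.0464
gripper_force: 0.0
```

Call:
arm_command(increments="0.5 0 0 0 -0.14;0.5 0 0 0 -0.28;0.5 0 0 0 -0.42;0.5 0 0 0 -0.56;0.5 0 0 0 -0.6416")

```text
t: 39.0
tool_pos: [0.6262, 0.0815, 0.1318]
orientation: [1.194, 2.905, 0.0]
force: [-0.4, 0.4, -0.6]
opening: 0.0467
gripper_force: 0.0
```

```bash
python3 - <<'E'
from h import *
s,p,R_=st();print(p,np.round(s['q'],3));m,im=snap('w15');u=proj(m,[.626,.082,.111]);print(u)
g=cv2.cvtColor(im,cv2.COLOR_BGR2GRAY);x,y=u.astype(int)
print(cv2.resize(g[y-20:y+40,x-44:x+44],(22,10),interpolation=cv2.INTER_AREA))
E
```

```text
[0.62620016 0.08152492 0.13182808] [ 0.048  0.266  1.492 -0.     1.383 -0.743]
[274.77299146 241.87773493]
[[136 151 149 150 154 146 149 149 140 156 115 113 108 128 133 133 135 134
  132 132 133 139]
 [100 133 139 137 133 132 134 136 136 157 116 113 106 123 135 134 132 132
  133 132 132 131]
 [ 97 119 133 132 133 136 136 134 135 151 115 112 103 120 132 132 133 132
  132 132 133 131]
 [ 82  93 118 135 136 134 134 136 134 159 109 112 102 118 133 132 132 132
  133 135 132 129]
 [ 54  70 159 127 129 135 133 132 134 134 140 156 128 121 132 132 133 135
  135 134 134  92]
 [ 25  63 192 129  97 110 126 133 131 132 127 128 120 126 133 134 134 134
  135 136 136  85]
 [ 11  57 218 211 107  93  92  96 107 113 108 111 105 126 135 136 138 139
  133 131 137  80]
 [  9  46 210 222 146 111 104 105  94  99 100 101  96 126 136 135 137 135
  136 136 136  77]
 [  9  62 142 147 138 134 122 108 120 136 130 127 132 135 137 137 132 133
  138 137 138  97]
 [ 14 115 166 169 141 135 132 134 134 138 135 133 136 137 137 132 131 133
  135 132 135 129]]
```

The wing stayed put and lines up again. Regrip and wind to the stop.

Call:
arm_command(increments="0.5 0 0 25 0;0.5 0 0 38 0;0.5 0 0 44 0;0.5 0 0 44 0")

```text
t: 39.45
tool_pos: [0.625, 0.0816, 0.0863]
orientation: [-1.203, -2.9, 0.002]
force: [0.4, -0.3, 0.8]
opening: 0.0462
gripper_force: 0.0
```

Call:
arm_command(increments="1 0 0 0 0;1 0 0 0 0;1 0 0 0 0;1 0 0 0 0;1 0 0 0 0")

```text
t: 39.95
tool_pos: [0.6262, 0.0816, 0.0881]
orientation: [1.203, 2.902, 0.0]
force: [0.7, -0.7, 0.7]
opening: 0.0114
gripper_force: 0.0
```

Call:
arm_command(increments="1 0 0 0 0;1 0 0 0 0;1 0 0 0 0")

```text
t: 40.25
tool_pos: [0.6263, 0.0818, 0.0881]
orientation: [1.202, 2.902, 0.001]
force: [0.6, 1.4, 0.3]
opening: 0.0075
gripper_force: 40.0
```

Call:
arm_command(increments="1 0 0 0 0.14;1 0 0 0 0.28;1 0 0 0 0.42;1 0 0 0 0.56;1 0 0 0 0.7")

```text
t: 40.75
tool_pos: [0.6261, 0.0816, 0.0881]
orientation: [2.131, 2.308, 0.0]
force: [-0.3, 0.2, 2.4]
opening: 0.0084
gripper_force: 44.4
```

Call:
arm_command(increments="1 0 0 0 0.14;1 0 0 0 0.28;1 0 0 0 0.42;1 0 0 0 0.56;1 0 0 0 0.7")

```text
t: 41.25
tool_pos: [0.6262, 0.0811, 0.0882]
orientation: [2.79, 1.44, -0.0]
force: [-0.4, -1.9, 3.3]
opening: 0.0221
gripper_force: 108.1
```

```bash
python3 -c "
from h import *
s,p,R_=st();print(p,s['force'],s['wrist_torque'],s['opening'],np.round(s['q'],3))"
```

```text
[0.62616045 0.08114061 0.08822471] [-0.3950959  -1.90930359  3.28193604] [-0.52444042 -0.060276    3.29647839] 0.02209918092918098 [ 0.049  0.305  1.529 -0.002  1.308  0.667]
```

The wrist moment (3.3 N m, almost no net force) and the fingers being forced open mean the key is firmly on its stop. Back off until the pads lie flat on the wing.

Call:
arm_command(increments="1 0 0 0 -0.14;1 0 0 0 -0.28;1 0 0 0 -0.42;1 0 0 0 -0.5;1 0 0 0 -0.5", grip_force=20)

```text
t: 41.75
tool_pos: [0.6261, 0.0816, 0.0881]
orientation: [2.344, 2.092, 0.0]
force: [-2.1, 0.1, 4.2]
opening: 0.0121
gripper_force: 17.9
```

```bash
python3 -c "
from h import *
s,p,R_=st();print(p,s['force'],s['wrist_torque'],s['opening'],s['gripper_force'],np.round(s['q'],3))"
```

```text
[0.62607916 0.0815768  0.08809243] [-2.12175642  0.09227561  4.19788129] [0.01049755 0.06531051 0.2647214 ] 0.012139738870857841 17.87462677806616 [ 0.048  0.305  1.529 -0.     1.308  0.162]
```

Call:
arm_command(increments="1 0 0 0 -0.14;1 0 0 0 -0.26;1 0 0 0 -0.26;1 0 0 0 -0.26")

```text
t: 42.15
tool_pos: [0.6261, 0.0817, 0.088]
orientation: [2.061, 2.371, 0.0]
force: [-1.8, -0.3, 3.0]
opening: 0.008
gripper_force: 19.6
```

Call:
arm_command(increments="1 0 0 0 0;1 0 0 0 0.05;1 0 0 0 0.1;1 0 0 0 0.1", grip_force=40)

```text
t: 42.55
tool_pos: [0.6261, 0.0817, 0.088]
orientation: [2.174, 2.268, 0.0]
force: [-1.2, 0.7, 4.0]
opening: 0.0086
gripper_force: 43.1
```

```bash
python3 -c "
from h import *
s,p,R_=st();print(p,s['force'],s['wrist_torque'],s['opening'],s['gripper_force'],np.round(s['q'],3))"
```

```text
[0.62605778 0.08166339 0.08797955] [-1.2458932   0.67603257  3.95414892] [0.01324109 0.08472009 0.71488674] 0.008566745763734186 43.09811342507601 [ 0.049  0.305  1.529 -0.     1.308  0.006]
```

The moment rises to 0.7 N m for 0.1 rad of twist, against a spring maximum of 0.17, so the key is on the stop. Release, rise and go to the knob.

Call:
arm_command(increments="1 0 0 0 -0.1;0.5 0 0 0 -0.1;0.5 0 0 0 -0.1;0.5 0 0 0 -0.1;0.5 0 0 0 -0.1")

```text
t: 43.05
tool_pos: [0.6257, 0.0815, 0.0874]
orientation: [-2.056, -2.375, 0.001]
force: [0.3, -0.2, 0.8]
opening: 0.0354
gripper_force: 0.0
```

Call:
arm_command(increments="0.5 0 0 -50 0;0.5 0 0 -100 0;0.5 0 0 -140 -0.14;0.5 0 0 -140 -0.28;0.5 0 0 -140 -0.42")

```text
t: 43.55
tool_pos: [0.6272, 0.0816, 0.2305]
orientation: [1.506, 2.753, 0.004]
force: [-0.3, -0.0, 0.1]
opening: 0.0465
gripper_force: 0.0
```

Call:
arm_command(increments="0.5 0 0 0 -0.14;0.5 0 0 0 -0.28;0.5 0 0 0 -0.42;0.5 0 0 0 -0.56;0.5 0 0 0 -0.7")

```text
t: 44.05
tool_pos: [0.6259, 0.0816, 0.2276]
orientation: [-0.471, -3.106, 0.0]
force: [0.2, 0.0, 1.1]
opening: 0.0463
gripper_force: 0.0
```

```bash
python3 - <<'E'
from h import *
s,p,R_=st();print(p,np.round(s['q'],3));go(.6497,.1752,.215,1.27)
m,im=snap('w16')
# wing orientation check after release: dark strip direction
m14,_=load('w14')
# specimens & gauge check in scene/top
T=robot.read_camera('top');mt=robot.camera_model('top')
h=cv2.cvtColor(T,cv2.COLOR_BGR2HSV);k=cv2.inRange(h,(0,90,15),(15,255,120));n,l,a,c=cv2.connectedComponentsWithStats(k)
print([(c[i].round(1),int(a[i][4]),plane(mt,c[i],.055).round(3)) for i in range(1,n) if 40<a[i][4]<200 and 140<c[i][1]<260])
S=robot.read_camera('scene');cv2.imwrite('pics/s16.png',S);cv2.imwrite('pics/t16.png',T)
E
```

```text
[0.62591214 0.08157662 0.22758134] [ 0.048  0.211  1.38   0.     1.551 -1.221]
go [ 5.  96.5 12.6] turn -0.0 dist 97 q6 -1.22 -> -1.22
[(array([216.1, 202.9]), 121, array([0.522, 0.27 , 0.055]))]
```

```bash
python3 - <<'E'
from h import *
m,im=load('w16')
h=cv2.cvtColor(im,cv2.COLOR_BGR2HSV);k=cv2.inRange(h,(0,90,20),(14,255,255));k[255:]=0
n,l,a,c=cv2.connectedComponentsWithStats(k)
for j in range(1,n):
  if a[j][4]>250:
    q=cv2.findContours((l==j).astype(np.uint8),0,2)[0][0];print(a[j].tolist(),plane(m,c[j],.055).round(3),cv2.minAreaRect(q))
print([proj(m,X).round(0).tolist() for X in([.514,.279,.059],[.503,.147,.059],[.511,.244,.025],[.516,.31,.025],[.479,.282,.025],[.549,.276,.025])])
# bay0 wall rows/cols profile near S1: bright wall lines
S=cv2.imread('pics/s16.png');ms=robot.camera_model('scene');h=cv2.cvtColor(S,cv2.COLOR_BGR2HSV);k=cv2.inRange(h,(0,60,15),(14,255,140))
k[:215]=0;k[330:]=0;k[:,:240]=0;k[:,390:]=0
n,l,a,c=cv2.connectedComponentsWithStats(k);print([(a[j].tolist(),plane(ms,c[j],.045).round(3)) for j in range(1,n) if a[j][4]>60])
E
```

```text
[393, 20, 55, 57, 2215] [0.524 0.268 0.055] ((420.4307861328125, 48.25383758544922), (43.25912857055664, 61.5194091796875), 74.2913589477539)
[281, 40, 43, 53, 1685] [0.503 0.148 0.055] ((302.1470947265625, 66.08822631835938), (44.86908721923828, 40.503448486328125), 75.96376037597656)
[[432.0, 33.0], [301.0, 65.0], [385.0, 50.0], [446.0, 35.0], [414.0, 6.0], [420.0, 77.0]]
[([297, 235, 21, 21, 254], array([0.502, 0.146, 0.045])), ([333, 267, 22, 25, 305], array([0.522, 0.275, 0.045]))]
```

S2 is at (0.503,0.148) in bay2 and S1 at about (0.522,0.271) in bay0. Both are within tolerance, so the lever can come down.

Call:
arm_command(increments="0.5 5 96.5 12 0;0.5 5 96.5 12 0;0.5 5 96.5 12 0;0.5 5 96.5 12 0", grip_force=12)

```text
t: 44.6
tool_pos: [0.6499, 0.1762, 0.2149]
orientation: [-0.481, -3.103, 0.001]
force: [0.1, -0.4, 0.1]
opening: 0.0465
gripper_force: 0.0
```

```bash
python3 - <<'E'
from h import *
s,p,R_=st();print(p);go(.6497,.1752,.1465,1.27)
m,im=snap('w17');u=proj(m,[.647,.1755,.1505]);print(u)
g=cv2.cvtColor(im,cv2.COLOR_BGR2GRAY);x,y=u.astype(int)
k=(g[y-50:min(y+50,262),x-50:x+50]<40).astype(np.uint8);n,l,a,c=cv2.connectedComponentsWithStats(k)
print([(a[j].tolist(),(c[j]+[x-50,y-50]).round(1).tolist(),plane(m,c[j]+[x-50,y-50],.1505).round(4)) for j in range(1,n) if a[j][4]>150])
E
```

```text
[0.64991194 0.17618666 0.21488056]
go [-0.2 -0.9 68.4] turn -0.007 dist 68 q6 -1.07 -> -1.08
[273.03400232 220.10425787]
[([38, 39, 21, 21, 343], [271.3, 219.1], array([0.6458, 0.1744, 0.1505]))]
```

Call:
arm_command(increments="0.5 2.7 -2.6 35 0;0.5 2.7 -2.6 55 0;0.5 2.7 -2.6 66 0;0.5 2.7 -2.6 69 0;0.5 2.7 -2.6 69 0")

```text
t: 45.15
tool_pos: [0.6472, 0.1728, 0.1474]
orientation: [0.481, 3.104, 0.0]
force: [0.2, -0.5, -0.1]
opening: 0.0467
gripper_force: 0.0
```

Call:
arm_command(increments="1 0 0 0 0;1 0 0 0 0;1 0 0 0 0;1 0 0 0 0;1 0 0 0 0")

```text
t: 45.65
tool_pos: [0.6471, 0.1731, 0.1473]
orientation: [0.479, 3.104, -0.001]
force: [-1.3, -2.7, 2.4]
opening: 0.0166
gripper_force: 12.0
```

Call:
arm_command(increments="1 0 0 0 0;1 0 0 0 0")

```text
t: 45.85
tool_pos: [0.6471, 0.1732, 0.1472]
orientation: [0.479, 3.104, -0.0]
force: [-1.4, -3.0, 4.2]
opening: 0.0169
gripper_force: 12.0
```

Call:
arm_command(increments="1 8.5 -1.9 0 0;1 17.1 -3.8 1 0;1 25.3 -5.6 3.2 0;1 33.2 -7.3 6.6 0;1 40.6 -8.9 11 0")

```text
t: 46.35
tool_pos: [0.6045, 0.1777, 0.1356]
orientation: [-0.478, -3.105, -0.001]
force: [2.0, 0.2, 3.0]
opening: 0.0167
gripper_force: 12.0
```

Call:
arm_command(increments="1 6.7 -1.5 5.4 0;1 12.7 -2.8 11.7 0;1 17.8 -3.9 18.7 0;1 21.9 -4.8 26.4 0;1 25 -5.5 34.6 0")

```text
t: 46.85
tool_pos: [0.5794, 0.1799, 0.1002]
orientation: [-0.478, -3.104, -0.001]
force: [1.1, 3.6, 1.4]
opening: 0.0172
gripper_force: 12.0
```

Call:
arm_command(increments="1 0 0 1.5 0;1 0 0 2.5 0;1 0 0 2.5 0")

```text
t: 47.15
tool_pos: [0.5789, 0.1799, 0.0981]
orientation: [-0.478, -3.102, 0.0]
force: [-4.7, 4.6, 3.7]
opening: 0.0164
gripper_force: 12.0
```

Call:
arm_command(increments="1 0 0 1.5 0;1 0 0 3 0;1 0 0 3 0")

```text
t: 47.45
tool_pos: [0.58, 0.1796, 0.0966]
orientation: [-0.478, -3.105, -0.0]
force: [-5.7, 2.6, 11.0]
opening: 0.017
gripper_force: 12.0
```

Call:
arm_command(increments="0.5 0 0 -2 0;0.5 0 0 -4 0;0.5 0 0 -5 0;0.5 0 0 -5 0;0.5 0 0 -5 0")

```text
t: 47.95
tool_pos: [0.5799, 0.1793, 0.1004]
orientation: [-0.479, -3.104, 0.0]
force: [-0.8, -1.0, -0.3]
opening: 0.0462
gripper_force: 0.0
```

Call:
arm_command(increments="0.5 0 0 -50 0;0.5 0 0 -100 0;0.5 0 0 -130 0;0.5 0 0 -130 0;0.5 0 0 -130 0")

```text
t: 48.45
tool_pos: [0.5805, 0.1795, 0.2314]
orientation: [0.478, 3.103, 0.001]
force: [0.6, -0.2, -1.0]
opening: 0.0464
gripper_force: 0.0
```

```bash
python3 - <<'E'
from h import *
s,p,R_=st();print(p,s['opening'],s['force'])
m,im=snap('w18');u=proj(m,[.579,.1814,.106]);print(u)
g=cv2.cvtColor(im,cv2.COLOR_BGR2GRAY);x,y=u.astype(int)
k=(g[y-40:y+40,x-40:x+40]<40).astype(np.uint8);n,l,a,c=cv2.connectedComponentsWithStats(k)
print([(a[j].tolist(),(c[j]+[x-40,y-40]).round(1).tolist()) for j in range(1,n) if a[j][4]>80])
print('at lever .1/.2/.4 rad',[proj(m,[.641-.065*np.cos(.3+t),.1765,.086+.065*np.sin(.3+t)]).round(1) for t in(0,.1,.2,.4)])
E
```

```text
[0.58051327 0.17953887 0.2313708 ] 0.046448561806741485 [ 0.5553799  -0.17332272 -0.98781418]
[276.31212736 203.39433986]
[([32, 33, 16, 16, 206], [275.5, 203.6])]
at lever .1/.2/.4 rad [array([271.6, 204.6]), array([272.2, 208.1]), array([273. , 212.2]), array([275.3, 222.3])]
```

The knob is at row 203.6 against 203.4 for the original down pose, so the lever is fully down and released. One numeric check of the placed things before handing in.

```bash
python3 - <<'E'
from h import *
S=robot.read_camera('scene');S0=cv2.imread('pics/scene0.png');ms=robot.camera_model('scene')
cv2.imwrite('pics/s19.png',S)
h=cv2.cvtColor(S,cv2.COLOR_BGR2HSV);k=cv2.inRange(h,(0,60,15),(14,255,140));k[:215]=0;k[330:]=0;k[:,:240]=0;k[:,390:]=0
n,l,a,c=cv2.connectedComponentsWithStats(k);print('spec',[(a[j].tolist(),plane(ms,c[j],.045).round(3)) for j in range(1,n) if a[j][4]>60])
# gauge: change inside tray neighbourhood vs start
d=cv2.absdiff(cv2.cvtColor(S,7-1),cv2.cvtColor(S0,6))[215:265,165:230];k=(d>25).astype(np.uint8);n,l,a,c=cv2.connectedComponentsWithStats(k)
print('tray diff',[(a[j].tolist(),(c[j]+[165,215]).round(1)) for j in range(1,n) if a[j][4]>25])
print('gauge expected top/bottom',proj(ms,[.66,-.097,.049]),proj(ms,[.66,-.097,.005]))
g=cv2.cvtColor(S,6);u=proj(ms,[.66,-.097,.049]).astype(int);print(g[u[1]-24:u[1]+28:3,u[0]-24:u[0]+26:3])
E
```

```text
spec [([297, 236, 21, 20, 257], array([0.501, 0.148, 0.045])), ([336, 273, 19, 17, 167], array([0.526, 0.283, 0.045]))]
tray diff [([23, 13, 14, 10, 80], array([194.3, 232.9]))]
gauge expected top/bottom [194.30989271 232.76147153] [196.51338436 242.7293848 ]
[[156 155 156 154 157 154 153 155 155 155 153 154 152 155 153 152 153]
 [152 155 154 156 154 155 154 153 156 153 154 155 154 154 154 156 152]
 [153 154 153 155 155 154 156 156 152 154 155 152 154 153 153 151 152]
 [156 156 155 154 155 152 154 154 154 152 153 154 152 154 152 153 153]
 [156 155 153 150 155 153 156 151 153 153 152 154 154 153 154 155 152]
 [156 155 156 157 154 155 154 152 152 152 154 154 152 151 152 150 152]
 [157 153 156 155 155 153 156 154 155 145 114 149 154 153 149 151 152]
 [156 157 154 156 153 154 153 137 132 131 126 102 148 153 153 151 150]
 [156 157 154 156 156 154 135 133 133 133 132 111 119 152 152 153 152]
 [156 155 156 152 132  92 122 133 131 134 135 108 109 123 154 151 151]
 [155 155 145  90  91 117 106 122 130 123  96 101 117 105 135 152 148]
 [156 157 132 128 110 113 104  91  95  95  93  93 118 115  90 137 152]
 [156 156 154  94 127 113  95  92  94  93  93  94 117 115 119  85 154]
 [156 156 154 155 102 121  98  94  90  90  97 117 121 109  83 120 154]
 [155 155 155 155 140 117 117 118 117 114 119 123  88 104 153 153 154]
 [155 155 155 155 154 115 123 116 117 128  97  93 143 152 151 155 154]
 [155 155 154 155 155 154 103 130 114  91 124 152 152 154 152 152 155]
 [153 155 153 153 153 154 151  97 115 152 152 150 150 155 154 152 152]]
```

```bash
python3 -c "
from h import *
print(robot.close_job())"
```

```text
the job is handed in; nothing more can be done
None
```

I handed the job in; the hand-in call returned no verdict. By my measurements the lever is fully down and released, the gauge is upright in its tray, the key is against its stop, and both specimens found (only two were there) stand in bays 0 (under the feeler) and 2.

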